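Lock the depth stop of the paper punch

TASK

Lock the depth stop of the paper punch: slide the open-ended spanner fully onto the square lower nut so that its tail lies on the ledge beside the stop post and the post keeps that nut from turning, then swing the lever of the jam nut above it clockwise, slowly, until it is firmly tight (about 10 N of push at the lever's knob; well short of 13 N, which overtightens it). The lower nut must stay at its setting (no more than a slight turn while the spanner takes up its play), leave the spanner lying on the nut, push the knob and not the spanner while tightening, and leave everything else on the counter alone.

Things in the scene. Friction and masses are not known exactly. Their poses are not given: they have to be found in the camera images.
- spanner: Loose dark-steel open-ended spanner, 0.35 kg, 10 mm thick, flat. Origin: centre of the jaw mouth, underside; x points out of the mouth, z up. Mouth 34 mm wide, throat at x=-17 mm, flared tips to x=+31; head 58 mm wide (tips 64) from x=-30. Handle 20 mm wide to x=-190 (last 20 mm: 24 wide). Centre of mass about x=-75: grip across it there. Fully home, the origin is on the nut's axis.
- tool_rest: Fixed wooden rest, plank 215 x 70 x 10 mm with two cross bars 18 mm wide at x=-85 and x=+75 mm, tops 35 mm above the counter; origin under its centre, x lengthways. At the start the spanner lies lengthways on the bars, underside 35 mm up; the space between the bars is free for fingers.
- punch: Fixed grey bench paper punch; origin on the counter under the axis of its upright 20 mm stud (top 115 mm up). Base plate 12 mm thick, x -180..70, y -170..200 mm. Boss round the stud: radius 31, top 45 mm up. Ledge for the spanner's tail: y 165..185, x -42..32, top 45 mm up; open between boss and ledge. Column and head: x -175..-55, y -165..-40, 175 high; its hand lever beside them rises to 295 mm.
- stop_post: Fixed upright steel pin of the punch, radius 6 mm, 45 to 78 mm above the counter, origin at its foot (punch x=22, y=175 mm). The spanner, on the nut with its mouth to the punch's -y and its tail on the ledge, lies on the -x side of this pin; its tail bears on the pin when the nut tries to turn clockwise.
- nut_seat (a point): On the stud's axis at the lower nut's underside, 45 mm above the counter (level with the boss), turning with the nut. The nut is square, 32 mm across flats, 18 mm high; x and y are normal to its flats, y roughly towards the ledge. Spanner home: underside at this height, its x along this -y. The nut turns on the stud with light friction (0.1 N m): unless held, the jam nut drags it along.
- lower_nut (a joint): Angle of the lower nut on the stud, rad, counterclockwise from above positive; 0 when its y axis is that of the punch.
- lever_knob (a point): Middle (96 mm above the counter) of the upright black knob, radius 8 mm, 77 to 113 mm up, at the end of the jam nut's lever, 85 mm from the stud's axis; lever 12 mm wide, its top 77 mm up; jam nut 66 mm up, over the lower nut. Starts roughly towards punch +x. Clockwise turns easily for an unknown 8 to 45 degrees, then bites: about 6 N at the knob, growing some 2.5 to 3 N per 0.1 rad more.
There are look-alikes about, which are no part of the job. Of the things that look like the spanner, the larger one is meant.

How it is judged:
On the way, in this order (a step that is already met when the one before it is completed fails the run):
1. the spanner is fully home on the lower nut, flat on the boss (horizontal distance between spanner and nut_seat below 0.006 m and z of spanner in the frame of nut_seat below 0.005 m and angle between the x axis of spanner and the y axis of nut_seat, either way round below 0.15 rad and horizontal distance between spanner and stop_post below 0.19 m), for 0.2 s.
2. the lever, pushed by the knob alone, is tight: the spanner on the nut bears on the stop post with at least 3.2 N (a push of about 8 N or more at the knob), held 0.2 s (contact force between spanner and stop_post above 3.2 N and contact force between each of the arm, the fingers and spanner below 0.5 N and horizontal distance between spanner and nut_seat below 0.008 m), for 0.2 s.
At the end, for the whole second after the job is handed in: The spanner lies at rest on the boss, on the lower nut (jaw centre within 8 mm of the nut's axis, underside within 6 mm of the boss), the lower nut is within 0.3 rad of its zero, and the lever's knob has stayed swung at least 12 mm from where it started, after having been tightened (horizontal distance between spanner and nut_seat below 0.008 m and z of spanner in the frame of nut_seat below 0.006 m and distance of lever_knob from where it was at the start of the episode above 0.012 m and value of joint lower_nut between -0.3 and 0.3 rad and linear speed of spanner below 0.02 m/s); the robot touches nothing.
It fails at once if the lower nut is turned off its setting by more than 0.3 rad from its zero (value of joint lower_nut below -0.3 rad or value of joint lower_nut above 0.3 rad).
It fails at once if overtightened or rammed: the spanner presses on the stop post with more than 6.2 N (a push of about 13.5 N at the knob) (contact force between spanner and stop_post above 6.2 N).
It fails at once if something else on the counter is pushed more than 30 mm (distance of any of small_wrench, spare_nut, tape_roll, glue_bottle, pen_pot, stapler, eraser_box from where it was at the start of the episode above 0.03 m).
It also fails if it takes over 67 s, if anything falls off the work surface, if the arm or the gripper's body presses on something with over 40 N, if the wrist force passes 120 N, or if a joint passes its speed limit or range.

ROBOT

A 6-joint arm with a two-finger parallel gripper is mounted at the origin on the work surface. World frame = base frame: x ahead of the robot, y to its left, z up, the work surface at z = 0. Lengths are in m, angles in rad, forces in N, time in s.
With the tool pointing down it reaches from about 0.25 to 0.85 m from the base axis. Payload 12.5 kg.
Tool frame: the origin (TCP) lies at the centre of the arm's flange, where the gripper is bolted on; the fingertips stand 186 mm ahead of it and the grasp point (between the pads) lies 167 mm ahead of it; x points along the fingers, y is the direction in which the jaws open and shut, and the axes are right-handed (so a half turn about x gives the same grasp; the last joint's range is limited). The gripper opens to 93 mm and grips with 3 to 60 N. Pads are 15 mm wide; open, the fingers measure 128 mm over their backs; the gripper's body (75 mm by 188 mm) begins 65 mm behind the grasp point.
Start: joints at [1.045, 0.351, 1.652, -0, 1.139, -0.085], TCP at [0.235, 0.497, 0.405] pointing down, gripper open.
Joint ranges: [-2.75, 2.75], [-0.79, 2.1], [0.01, 2.65], [-1.57, 4.71], [0.07, 3.14], [-2.87, 2.87]. Speed limits (rad/s): [2.22, 2.22, 2.79, 3.14, 3.14, 3.14].

INTERFACE

Orientations are given as a 3x3 rotation matrix whose columns are the frame's x, y, z axes.
In Python, from station import arm, camera, job gives the robot as it stands.
- The arm moves only by the tool move_arm, never from a script. Its argument "motion" is a list of rows, each a list of 3 entries, a list of its own where there are three numbers: the shift along the tool's x, y, z in mm, then the turn, a rotation vector about the tool's x, y, z in rad, then the finger opening in mm, from 0 to 93. In form: [[[x, y, z], [ax, ay, az], grip], ...]. A call has exactly 8 rows; each row is the pose to reach, as a shift and turn from the pose commanded when the call began, along the tool's axes at that moment; what a row does not reach only later rows make up. A row lasts 1/8 s, in which the tool goes at most 62.5 mm and 10.7 degrees, less where a joint would pass 70% of its speed; a pose out of reach is approached as far as the arm can. A call with a gripper value outside its range is refused whole. The fingers move at their own pace and stop on an object; "squeeze" is the grip in N (left out, the last holds). Time passes only in rows, so rows that repeat a pose let the fingers close, or fill a call up. It gives the time, the measured TCP pose, the force and the opening at its end, in the units of the state.
- arm.observe(): the state, without advancing time (a new reading comes with each control period).
- camera(name): name is "scene" or "top"; returns a dict with "pixels" (400x640x3 uint8, red, green, blue), "depth" (400x640 float32, m along the optical axis (not along the pixel's ray), 0 where there is no reading), "mtx" (3x3 intrinsics, pixels), "D" ([k1, k2, p1, p2, k3] as OpenCV has them; the pictures are not rectified), "origin" and "orientation" of the camera in the world. Camera axes: x right, y down, z forward; pixel columns grow to the right and rows downward; lengths in m; the calibration is good to about 2 mm. A picture is of the moment at which its call begins.
- job.close_job(): hands the job in, once; it reports no verdict.
The state is a dict: "t": time; "joint_pos": joint angles; "joint_velocities": joint speeds; "joint_efforts": joint torques, N m; "ee_pos": TCP position; "orientation": TCP orientation; "ft_force": force on the tool from outside, world axes, zero at the start; "moment": the same for the moment, N m; "width": opening from 0.0 (shut) to 1.0 (fully open).
Only numpy, scipy, OpenCV 4.12 (cv2) and the standard library are available. Lean on these libraries where they do the work, as an engineer would, in place of code of your own. Each camera call takes 0.05 s, during which the arm holds its last target.

## Working session

There is one attempt and no reset: what is moved stays moved. The work goes in short steps, Python scripts to look and compute and a tool call to move; the robot and the scene stay as the last step left them, time stands still between calls to the robot, and variables do not carry over. Pictures are saved under pics/ and viewed, and the job is handed in when it is done.

Besides the shell and the picture viewer there is one more tool, called after ">>>" as name(argument=value, ...) on one line, values as JSON. move_arm: Moves the arm, as the interface text tells. Its arguments: {"type":"object","properties":{"motion":{"type":"array","items":{"type":"array"}},"squeeze":{"type":"number"}},"required":["motion"]}

```bash
ls; mkdir -p pics
python3 - <<'E'
from station import arm,camera
import cv2,numpy as np
s=arm.observe();print({k:np.round(v,3).tolist() for k,v in s.items()})
for n in ("top","scene"):
    c=camera(n); np.savez(f"{n}0.npz",**c)
    cv2.imwrite(f"pics/{n}0.png",c["pixels"][:,:,::-1])
    print(n,c["mtx"].tolist(),np.array(c["D"]).tolist(),np.round(c["origin"],3),np.round(c["orientation"],3).tolist())
E
```

```text
pics
{'t': 0.0, 'joint_pos': [1.045, 0.351, 1.652, -0.0, 1.139, -0.085], 'joint_velocities': [0.0, 0.0, -0.002, 0.0, -0.0, -0.0], 'joint_efforts': [0.001, -49.732, -28.525, 0.07, 0.026, -0.0], 'ee_pos': [0.235, 0.497, 0.404], 'orientation': [[-0.001, 0.427, 0.904], [-0.001, 0.904, -0.427], [-1.0, -0.001, -0.0]], 'ft_force': [0.416, -0.253, 0.24], 'moment': [0.035, 0.008, 0.036], 'width': 1.005}
top [[367.598815574366, 0.0, 319.05477980269194], [0.0, 367.598815574366, 201.10268824476796], [0.0, 0.0, 1.0]] [-0.020758488051644257, 0.0, 0.0, 0.0, 0.0] [0.324 0.05  0.826] [[0.015, -0.986, 0.165], [-0.999, -0.009, 0.034], [-0.032, -0.165, -0.986]]
scene [[513.8786225678235, 0.0, 321.30692627965385], [0.0, 513.8786225678235, 207.0924420303368], [0.0, 0.0, 1.0]] [-0.1596660194777048, 0.0, 0.0, 0.0, 0.0] [1.224 0.049 0.696] [[0.021, 0.621, -0.784], [1.0, -0.024, 0.008], [-0.014, -0.784, -0.621]]
```

```bash
sleep 0
```

```text
(no output)
```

View pics/top0.png

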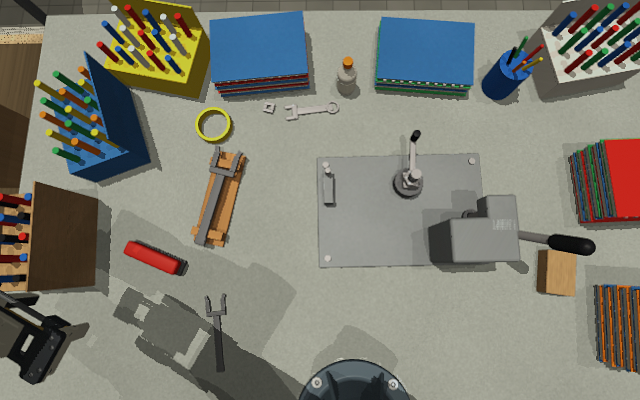

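View pics/scene0.png

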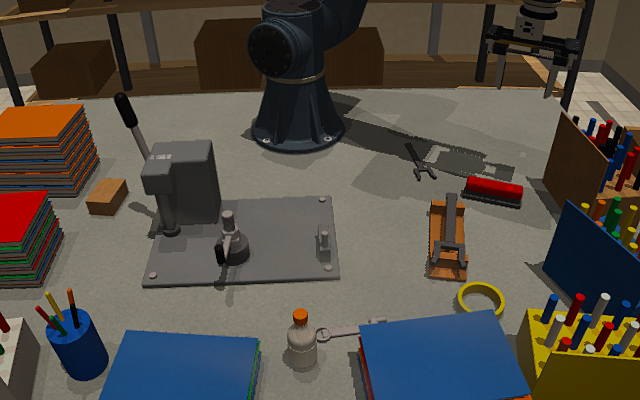

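```bash
cat > h.py <<'E'
import cv2,numpy as np
def ray(c,uv):
    p=cv2.undistortPoints(np.array(uv,float).reshape(-1,1,2),c["mtx"],np.array(c["D"]))[:,0]
    d=np.c_[p,np.ones(len(p))]@np.array(c["orientation"]).T
    return np.array(c["origin"]),d
def plane(c,uv,z):
    o,d=ray(c,uv); return o+d*((z-o[2])/d[:,2])[:,None]
def proj(c,P):
    R=np.array(c["orientation"]);q=(np.atleast_2d(P)-c["origin"])@R
    return cv2.projectPoints(q,np.zeros(3),np.zeros(3),c["mtx"],np.array(c["D"]))[0][:,0]
def cloud(c):
    v,u=np.mgrid[:400,:640]
    p=cv2.undistortPoints(np.stack([u,v],-1).reshape(-1,1,2).astype(float),c["mtx"],np.array(c["D"]))[:,0]
    d=np.c_[p,np.ones(len(p))]*c["depth"].reshape(-1,1)
    return (d@np.array(c["orientation"]).T+c["origin"]).reshape(400,640,3)
def crop(c,x0,y0,x1,y1,k,name):
    i=c["pixels"][y0:y1,x0:x1,::-1]
    cv2.imwrite(name,cv2.resize(i,None,fx=k,fy=k,interpolation=cv2.INTER_CUBIC))
E
python3 - <<'E'
from h import *
t=np.load("top0.npz");s=np.load("scene0.npz")
crop(t,170,130,270,260,4.5,"pics/c_rest_t.png")
crop(t,310,120,490,275,4.4,"pics/c_punch_t.png")
crop(s,140,190,350,290,3.8,"pics/c_punch_s.png")
crop(s,410,180,490,290,5,"pics/c_rest_s.png")
E
```

```text
(no output)
```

View pics/c_rest_t.png

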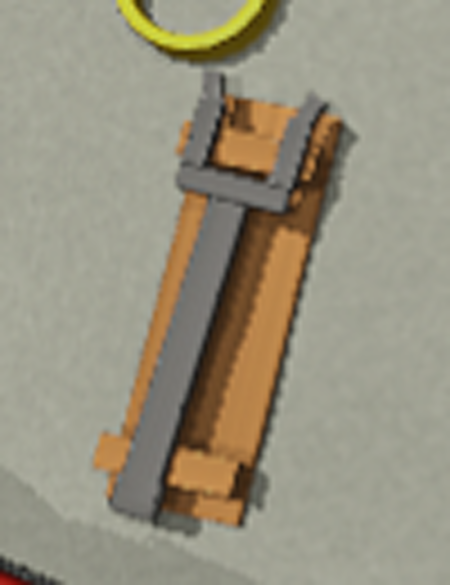

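View pics/c_punch_t.png

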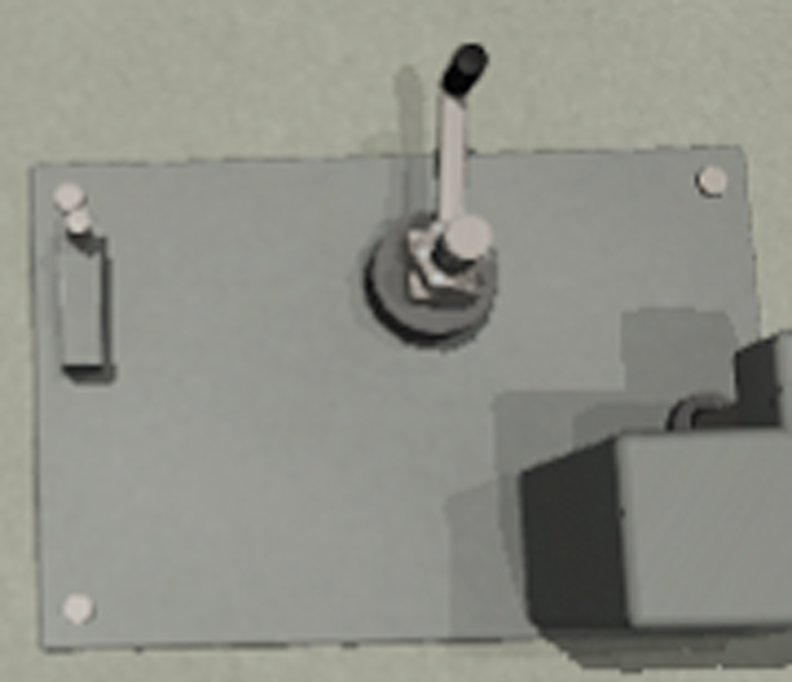

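View pics/c_punch_s.png

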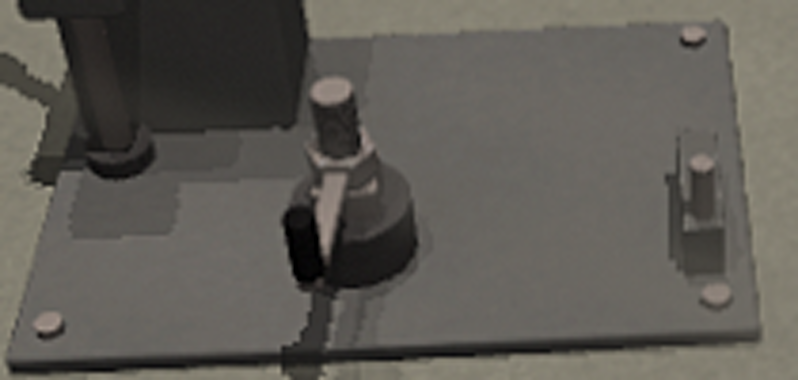

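View pics/c_rest_s.png

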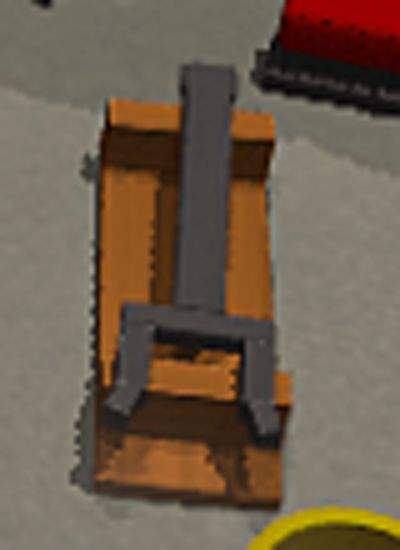

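Run:
```python
from h import *
for n in("top","scene"):
    c=np.load(n+"0.npz");P=cloud(c);px=c["pixels"].astype(int)
    sat=px.max(2)-px.min(2)
    # approx world of rest
    u0=(170,130,270,260) if n=="top" else (410,180,490,290)
    M=np.zeros((400,640),bool);M[u0[1]:u0[3],u0[0]:u0[2]]=1
    M&=(sat<25)&(P[...,2]>.039)&(P[...,2]<.055)
    uv=np.argwhere(M)[:,::-1]
    Q=plane(c,uv,.045)[:,:2]
    print(n,len(Q),"z med",np.median(P[M][:,2]))
    # axis from rect
    r=cv2.minAreaRect(Q.astype(np.float32)*1000);print("rect",r)
    d=Q-Q.mean(0);w,v=np.linalg.eigh(d.T@d);a=v[:,1]*np.sign(v[0,1])
    for it in range(2):
        nrm=np.array([-a[1],a[0]])
        s=d@a;e=d@nrm
        lo=s.min()
        k=(s>lo+.02)&(s<lo+.14)
        bs=np.linspace(lo+.02,lo+.14,13);cs=[];ws=[]
        for b0,b1 in zip(bs,bs[1:]):
            m=(s>=b0)&(s<b1);cs.append((e[m].min()+e[m].max())/2);ws.append(np.ptp(e[m]))
        f=np.polyfit((bs[1:]+bs[:-1])/2,cs,1)
        a2=a+f[0]*nrm;a2/=np.linalg.norm(a2);off=f[1];
        a=a2
    print("ang",np.arctan2(a[1],a[0]),"width",np.mean(ws))
    nrm=np.array([-a[1],a[0]]);s=d@a;e=d@nrm
    m=(s>lo+.02)&(s<lo+.14);ec=np.median(e[m])
    tail,tip=s.min(),s.max();print("len",tip-tail)
    o=Q.mean(0)+a*((tail+.190)+(tip-.031))/2+nrm*ec
    print("origin",o,"from tail",tail+.19,"from tip",tip-.031,"com",o-a*.075)
```

```text
top 1073 z med 0.04479857553213773
rect ((465.54718017578125, 304.7942810058594), (63.79987716674805, 219.2633514404297), 76.59172821044922)
ang -0.24838919481168062 width 0.02052805061080157
len 0.21964484094841785
origin [0.54293967 0.28584843] from tail 0.0760950964077756 from tip 0.07473993735619346 com [0.47024144 0.30428665]
scene 895 z med 0.044505666131819055
rect ((472.23211669921875, 300.6796875), (62.998321533203125, 224.81341552734375), 80.22888946533203)
ang -0.2486857810657981 width 0.017394939836073892
len 0.2239841983325026
origin [0.54932682 0.28813154] from tail 0.05911793671530774 from tip 0.06210213504781034 com [0.47663406 0.30659132]
```

Run:
```python
from h import *
from math import *
t=np.load("top0.npz");P=cloud(t)
# base plate: z ~ .012
z=P[...,2]
M=(z>.006)&(z<.018);M[:, :300]=0;M[:,500:]=0;M[:140]=0;M[280:]=0
uv=np.argwhere(M)[:,::-1];Q=plane(t,uv,.012)[:,:2]
print("plate",cv2.minAreaRect((Q*1000).astype(np.float32)),len(Q))
# circle features from crop pixel guesses
f=4.4
def px(x,y):return (310+(x+.5)/f-.5,120+(y+.5)/f-.5)
print("stud top",plane(t,[px(468,236)],.115))
print("post top",plane(t,[px(67,194)],.078))
print("knob top",plane(t,[px(471,57)],.113))
print("plate corners",plane(t,[px(34,168),px(743,150),px(43,648)],.012).tolist())
s=np.load("scene0.npz")
def px(x,y):return (140+(x+.5)/3.8-.5,190+(y+.5)/3.8-.5)
print("S stud top",plane(s,[px(334,90)],.115))
print("S post top",plane(s,[px(703,162)],.078))
print("S knob top",plane(s,[px(299,213)],.113))
```

```text
plate ((443.8114013671875, -103.74211120605469), (249.26480102539062, 368.1782531738281), 2.0546257495880127) 14396
stud top [[ 0.50060006 -0.11648206  0.115     ]]
post top [[0.52896882 0.06423471 0.078     ]]
knob top [[ 0.58540469 -0.12084458  0.113     ]]
plate corners [[0.5608946632593338, 0.0828839806885528, 0.01200000000000001], [0.572891422480991, -0.2833140789235215, 0.01200000000000001], [0.31486837203515433, 0.07462205001480068, 0.01200000000000001]]
S stud top [[ 0.50244384 -0.11342325  0.115     ]]
S post top [[0.51822005 0.06156741 0.078     ]]
S knob top [[ 0.58643256 -0.11918374  0.113     ]]
```

Run:
```python
from h import *
t=np.load("top0.npz");s=np.load("scene0.npz")
for n,c in(("top",t),("scene",s)):
    P=cloud(c)
    near=lambda x,y,r:(np.hypot(P[...,0]-x,P[...,1]-y)<r)
    for nm,x,y,r,z0,z1,h in(("stud",.501,-.116,.02,.109,.125,.115),("knob",.586,-.12,.02,.108,.12,.113),("post",.516,.059,.02,.070,.09,.078),("ledge",.495,.058,.06,.041,.05,.045),("boss",.5,-.116,.045,.041,.05,.045),("lnut",.5,-.116,.04,.052,.062,.063),("jam",.5,-.116,.04,.063,.073,.066),("lever",.545,-.118,.035,.073,.082,.077)):
        M=near(x,y,r)&(P[...,2]>z0)&(P[...,2]<z1)
        q=P[M]
        if len(q)==0: print(n,nm,0);continue
        uv=np.argwhere(M)[:,::-1];Q=plane(c,uv,h)[:,:2]*1000
        print(n,nm,len(q),"mean",Q.mean(0).round(1),"mid",((Q.max(0)+Q.min(0))/2).round(1),"ext",np.ptp(Q,axis=0).round(1),"z",q[:,2].mean().round(4),cv2.minAreaRect(Q.astype(np.float32)))
    # predicted post/screw pixels
    print(proj(c,[[.5154,.0588,.078],[.5154,.0588,.045],[.5,-.1165,.115]]))
crop(t,390,150,430,205,12,"pics/nut_t.png");crop(s,205,200,260,270,9,"pics/nut_s.png")
```

```text
top stud 95 mean [ 498.9 -114.8] mid [ 499.1 -114.6] ext [20.3 19.8] z 0.1144 ((499.1228332519531, -114.5291748046875), (19.622892379760742, 20.459867477416992), 88.47320556640625)
top knob 52 mean [ 583.4 -119.8] mid [ 583.4 -119.5] ext [14.8 16.2] z 0.1126 ((583.0047607421875, -119.87395477294922), (14.452936172485352, 16.290142059326172), 42.81293869018555)
top post 29 mean [514.5  58. ] mid [514.4  58.5] ext [10.8 10.5] z 0.077 ((514.3488159179688, 58.49799346923828), (10.754233360290527, 10.466996192932129), 0.39448148012161255)
top ledge 280 mean [482.6  57. ] mid [487.3  56.4] ext [73.1 20.3] z 0.045 ((487.3800964355469, 56.387020111083984), (73.08113098144531, 19.419408798217773), 0.7124816179275513)
top boss 322 mean [ 493.3 -110.8] mid [ 499.7 -115.2] ext [59.7 60.5] z 0.0452 ((496.8895263671875, -113.734619140625), (61.03155517578125, 57.385372161865234), 57.38123321533203)
top lnut 26 mean [ 489.1 -107. ] mid [ 497.6 -115.3] ext [32.4 33.7] z 0.0566 ((497.25018310546875, -115.57393646240234), (33.51079177856445, 32.496089935302734), 88.69585418701172)
top jam 50 mean [ 49
[... 1261 characters left out ...]
6181640625), (58.71520233154297, 59.181209564208984), 7.311131477355957)
scene lnut 54 mean [ 519.2 -105.5] mid [ 508.6 -112.5] ext [39.3 33.4] z 0.0576 ((510.2599792480469, -113.58724975585938), (39.52096939086914, 31.68303680419922), 5.900038719177246)
scene jam 57 mean [ 510.6 -110.8] mid [ 510.3 -115.5] ext [41.5 34.5] z 0.0678 ((511.2512512207031, -113.78012084960938), (39.280399322509766, 34.02671432495117), 7.45399808883667)
scene lever 164 mean [ 532.4 -116.1] mid [ 539.4 -116.2] ext [69.6 23.1] z 0.0771 ((538.796875, -111.53782653808594), (69.39511108398438, 22.27788543701172), 9.822811126708984)
[[323.07868224 231.28379095]
 [323.28481667 244.59504371]
 [226.01020516 212.50595947]]
```

View pics/nut_t.png

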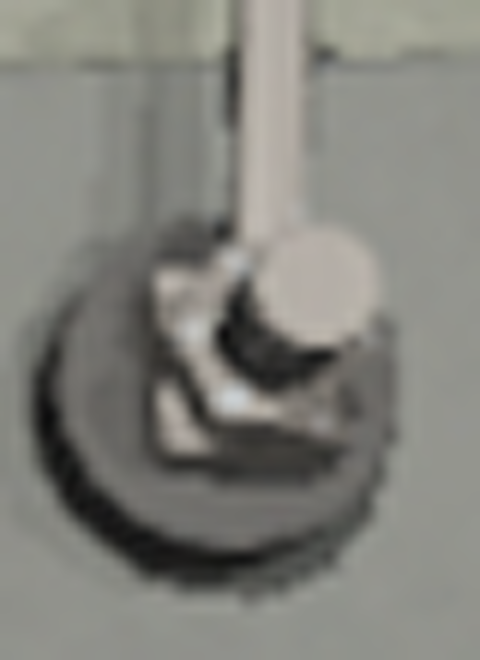

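View pics/nut_s.png

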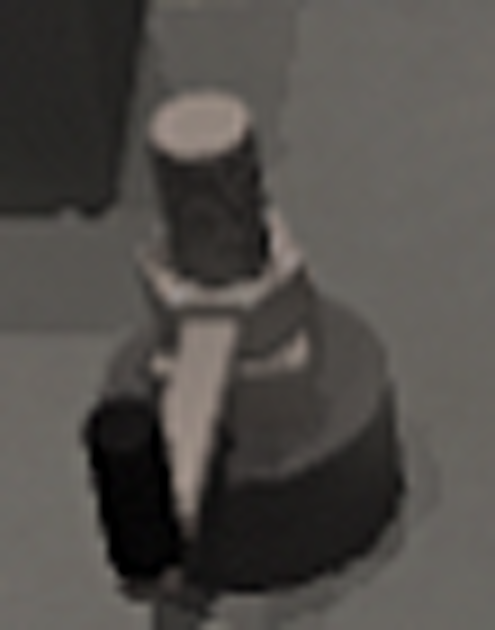

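Run:
```python
from h import *
t=np.load("top0.npz");s=np.load("scene0.npz")
px=lambda x,y:(390+(x+.5)/12-.5,150+(y+.5)/12-.5)
A=plane(t,[px(153,272),px(160,448)],.063)*1000;print(A,np.degrees(np.arctan2(*(A[0]-A[1])[1::-1])))
# image row->edge points of left edge of bright nut top
P=cloud(t)
print(np.round(P[168:192,398:424,2]*1000).astype(int))
```

```text
[[ 515.5399406   -99.85046426   63.        ]
 [ 483.81924839 -100.34131276   63.        ]] 0.8865286668365114
[[ 14  10  12  13  10  12  14  12  45  43  46  75  80  76  77  76  76  13
   13  13  12  12  13  14  13  12]
 [ 13  13  13  14  47  44  44  47  44  45  47  77  74  76  75  78 116 115
  114 115  12  13  11  11  11  12]
 [ 13  13  44  46  44  46  44  46  47  49  45  77  78  77 112 114 113 113
  114 115 114  13  12  12  13  13]
 [ 10  45  46  46  46  45  45  47  45  46  80  80  81 112 116 112 115 118
  117 115 115 115  15  14  12  12]
 [ 46  42  48  44  47  46  45  46  46  82  80  80 106 113 116 114 115 114
  115 117 115 114 116  12  14  13]
 [ 46  47  44  46  62  59  66  63  75  80  80  89 110 114 114 115 117 115
  114 115 115 112 116  12  13  13]
 [ 45  45  44  50  65  63  64  62  81  81  79 104 112 115 116 115 116 113
  115 116 115 115 115  13   8  17]
 [ 43  44  44  51  63  63  63  81  81  81  93 103 111 114 115 115 116 113
  116 115 112 117 113  12  13  13]
 [ 44  46  46  51  61  65  73  81  81  81  94 104 107 114 113 115 113 116
  115 115 115 115 116  45  14  12]
 [ 46  44
[... 926 characters left out ...]
26  79  77
   62  63  61  47  44  45  46  10]
 [ 48  46  47  48  53  64  66  64  66  66  66  69  71  68  71  72  69  64
   64  65  62  45  47  46  44  13]
 [ 46  44  46  45  52  65  63  60  63  64  63  64  64  64  62  63  63  63
   60  61  44  46  47  46  12  13]
 [ 45  46  47  48  52  57  53  54  53  54  53  52  51  52  51  53  52  51
   49  45  47  47  47  45  11  12]
 [ 44  46  41  43  44  43  47  43  45  43  48  46  46  46  46  47  45  44
   44  42  46  46  45  13  14  11]
 [ 45  48  44  45  46  46  45  44  43  45  48  48  46  45  47  46  46  46
   45  46  46  46  13  11  12  12]
 [ 44  45  46  46  44  44  43  43  46  46  47  42  43  47  47  47  46  44
   44  45  47  44  14  14  11  12]]
```

```bash
cat > go.py <<'E'
import sys,numpy as np
from math import *
from station import arm
from scipy.spatial.transform import Rotation as R
# usage: go.py gx gy gz yangle(rad)  -> grasp point target (m), tool pointing down
def to(gx,gy,gz,ya,s=None):
    s=s or arm.observe()
    O=np.array(s["orientation"]);p=np.array(s["ee_pos"])
    y=np.array([cos(ya),sin(ya),0]);x=np.array([0,0,-1.]);T=np.c_[x,y,np.cross(x,y)]
    tgt=np.array([gx,gy,gz+.167])
    return (O.T@(tgt-p)*1000).round(1),R.from_matrix(O.T@T).as_rotvec().round(4)
if __name__=="__main__":
    s=arm.observe();print("t",round(s["t"],2),"grasp",(np.array(s["ee_pos"])+np.array(s["orientation"])[:,0]*.167).round(4),"ya",round(atan2(s["orientation"][1][1],s["orientation"][0][1]),4),"F",np.round(s["ft_force"],2),"w",round(s["width"],3))
    a=list(map(float,sys.argv[1:]))
    for i in range(0,len(a),4):print(*to(*a[i:i+4],s))
E
python3 go.py .4702 .3043 .12 1.322  .4702 .3043 .04 1.322
```

```text
t 0.1 grasp [0.2345 0.4972 0.2373] ya 1.13 F [ 0.68 -0.81 -0.36] w 0.998
[117.3 -73.9 295.5] [-0.192  -0.0002  0.001 ]
[197.3 -73.9 295.5] [-0.192  -0.0002  0.001 ]
```

The candidates for the spanner in the top view are the one on the wooden rest at (215,195), a small open-ended one at (217,330), and a light combination wrench at (312,110). The one on the rest measures about 220 mm with a 20 mm handle and lies on the bars. The crop confirms it is the larger one, so it is the one meant.

>>> move_arm(motion=[[[24,-15,59],[-0.04,0,0],60],[[47,-30,118],[-0.08,0,0],60],[[70,-44,177],[-0.12,0,0],60],[[94,-59,236],[-0.16,0,0],60],[[117,-74,295],[-0.192,0,0],60],[[117,-74,295.5],[-0.192,0,0],60],[[117,-74,295.5],[-0.192,0,0],60],[[117,-74,295.5],[-0.192,0,0],60]], squeeze=30)

```text
t: 1.1
ee_pos: [0.4695, 0.3054, 0.2883]
orientation: [[0.0, 0.245, 0.969], [0.0, 0.969, -0.245], [-1.0, 0.0, 0.0]]
ft_force: [0.5, 1.1, 0.4]
width: 0.648
```

```bash
python3 go.py .4702 .3043 .04 1.322
python3 - <<'E'
from station import camera
from h import *
for n in("top","scene"):
    c=camera(n);np.savez(n+"1.npz",**c)
    print(proj(c,[[.4702,.3043,.12],[.4702,.3043,.045]]))
crop(np.load("top1.npz"),150,100,310,260,4,"pics/t1.png");crop(np.load("scene1.npz"),370,100,530,280,3.3,"pics/s1.png")
E
```

```text
t 1.1 grasp [0.4696 0.3054 0.1213] ya 1.323 F [0.46 1.11 0.43] w 0.648
[81.3 -0.9  0.9] [ 0.001   0.0002 -0.0005]
[[203.19755146 186.16670673]
 [214.92532175 193.20125714]]
[[453.50253872 195.02412961]
 [447.95718347 225.57545223]]
```

View pics/t1.png

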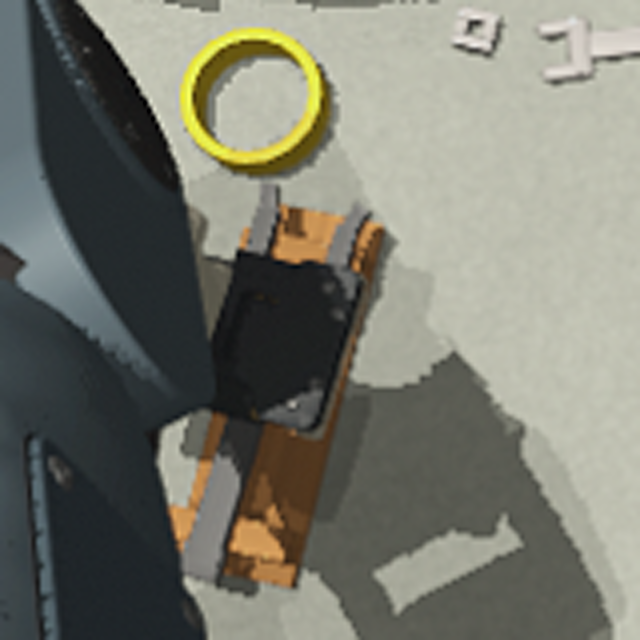

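View pics/s1.png

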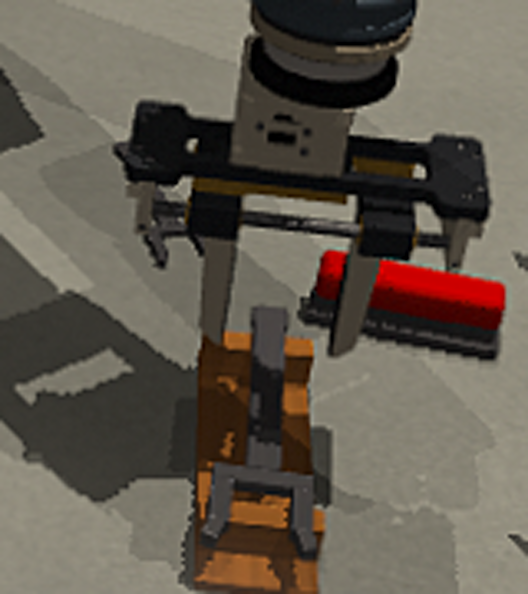

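>>> move_arm(motion=[[[25,-0.5,0.5],[0,0,0],55],[[50,-1,1],[0,0,0],50],[[70,-1,1],[0,0,0],50],[[81,-1,1],[0,0,0],50],[[81,-1,1],[0,0,0],50],[[81,-1,1],[0,0,0],0],[[81,-1,1],[0,0,0],0],[[81,-1,1],[0,0,0],0]], squeeze=30)

```text
t: 2.2
ee_pos: [0.4712, 0.3034, 0.2073]
orientation: [[0.001, 0.246, 0.969], [0.001, 0.969, -0.246], [-1.0, 0.001, 0.001]]
ft_force: [-0.0, 2.6, 0.9]
width: 0.266
```

>>> move_arm(motion=[[[0,0,0],[0,0,0],0],[[0,0,0],[0,0,0],0],[[-5,0,0],[0,0,0],0],[[-15,0,0],[0,0,0],0],[[-30,0,0],[0,0,0],0],[[-50,0,0],[0,0,0],0],[[-70,0,0],[0,0,0],0],[[-80,0,0],[0,0,0],0]])

```text
t: 3.2
ee_pos: [0.4711, 0.3032, 0.2884]
orientation: [[0.001, 0.246, 0.969], [0.001, 0.969, -0.246], [-1.0, 0.001, 0.001]]
ft_force: [-0.3, -0.5, -4.7]
width: 0.212
```

```bash
python3 go.py .4702 .3043 .12 1.322
python3 - <<'E'
from station import camera
from h import *
for n in("top","scene"):
    c=camera(n);np.savez(n+"2.npz",**c)
crop(np.load("top2.npz"),150,100,310,260,3,"pics/t2.png");crop(np.load("scene2.npz"),370,100,530,280,3.3,"pics/s2.png")
E
```

```text
t 3.2 grasp [0.4714 0.3033 0.1214] ya 1.322 F [-0.27 -0.5  -4.73] w 0.212
[ 1.4  0.8 -1.2] [-0.      0.0013 -0.0011]
```

View pics/s2.png

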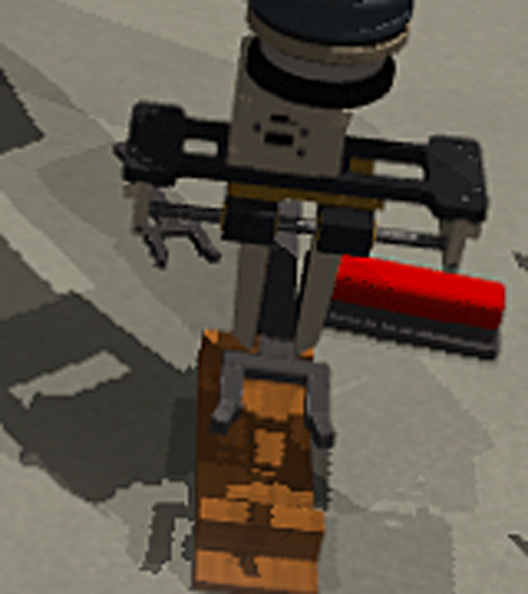

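```bash
python3 go.py .4943 .029 .15 .0315
```

```text
t 3.3 grasp [0.4714 0.3034 0.1209] ya 1.322 F [-0.22 -0.48 -3.65] w 0.212
[ -29.2 -260.1   90. ] [ 1.2905e+00  4.0000e-04 -1.9000e-03]
```

>>> move_arm(motion=[[[-15,-15,6],[0.12,0,0],0],[[-29,-50,17],[0.3,0,0],0],[[-29,-95,33],[0.48,0,0],0],[[-29,-140,48],[0.66,0,0],0],[[-29,-180,62],[0.84,0,0],0],[[-29,-215,74],[1.02,0,0],0],[[-29,-245,85],[1.17,0,0],0],[[-29,-260,90],[1.29,0,0],0]])

```text
t: 4.3
ee_pos: [0.4941, 0.0276, 0.3152]
orientation: [[-0.001, 1.0, 0.026], [-0.0, 0.026, -1.0], [-1.0, -0.001, 0.0]]
ft_force: [0.5, 0.4, -4.0]
width: 0.209
```

>>> move_arm(motion=[[[0,0,0],[0,0,0],0],[[0,0,0],[0,0,0],0],[[0,0,0],[0,0,0],0],[[0,0,0],[0,0,0],0],[[0,0,0],[0,0,0],0],[[0,0,0],[0,0,0],0],[[0,0,0],[0,0,0],0],[[0,0,0],[0,0,0],0]])

```text
t: 5.3
ee_pos: [0.4942, 0.029, 0.3158]
orientation: [[0.0, 0.999, 0.032], [0.0, 0.032, -0.999], [-1.0, 0.0, -0.0]]
ft_force: [0.3, 0.1, -4.3]
width: 0.214
```

```bash
python3 go.py .4943 .029 .15 .0315  .4943 .029 .08 .0315
python3 - <<'E'
from station import camera
from h import *
for n in("top","scene"):
    c=camera(n);np.savez(n+"3.npz",**c)
crop(np.load("top3.npz"),280,60,500,280,2.7,"pics/t3.png");crop(np.load("scene3.npz"),180,80,400,290,2.8,"pics/s3.png")
E
```

```text
t 5.3 grasp [0.4942 0.029  0.1488] ya 0.032 F [ 0.34  0.13 -4.33] w 0.214
[-1.2  0.1  0. ] [ 0.0005 -0.     -0.    ]
[68.8  0.1  0. ] [ 0.0005 -0.     -0.    ]
```

View pics/s3.png

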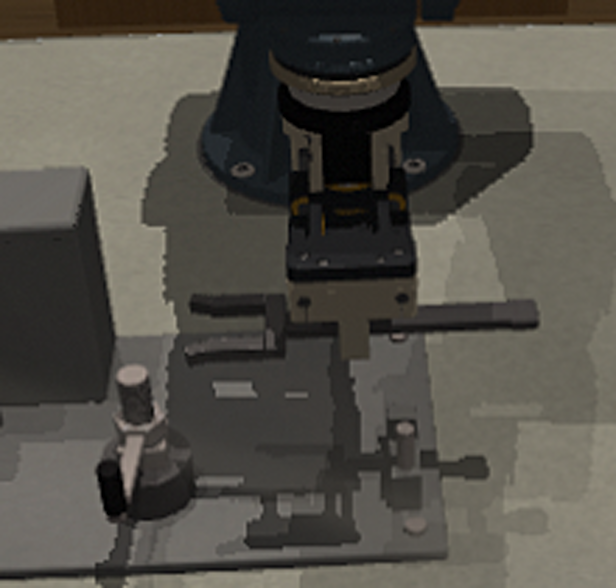

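View pics/t3.png

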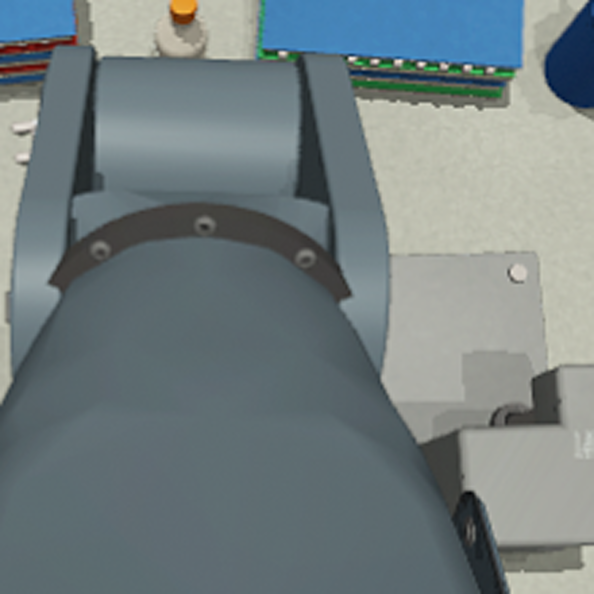

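```bash
cat > sp.py <<'E'
from h import *
import sys
def meas(c,zc,y0,y1,tol=.02,x0=.44,x1=.56):
    P=cloud(c)
    M=(abs(P[...,2]-zc)<tol)&(P[...,0]>x0)&(P[...,0]<x1)&(P[...,1]>y0)&(P[...,1]<y1)
    return P,M
E
python3 - <<'E'
from sp import *
c=np.load("scene3.npz")
P,M=meas(c,.15,-.1,.16)
for y in np.arange(-.09,.16,.01):
    m=M&(abs(P[...,1]-y)<.005)
    q=P[m]
    if len(q):print(round(y,3),len(q),"z90",np.percentile(q[:,2],90).round(4),"x",q[:,0].min().round(4),q[:,0].max().round(4))
print(P[M][:,1].min(),P[M][:,1].max())
E
```

```text
-0.08 5 z90 0.1517 x 0.4708 0.477
-0.07 82 z90 0.1529 x 0.4673 0.5324
-0.06 87 z90 0.153 x 0.4711 0.5304
-0.05 97 z90 0.1534 x 0.4697 0.5305
-0.04 97 z90 0.1534 x 0.4695 0.5298
-0.03 92 z90 0.1532 x 0.47 0.5291
-0.02 131 z90 0.1535 x 0.469 0.5295
-0.01 62 z90 0.1531 x 0.4807 0.5289
-0.0 31 z90 0.153 x 0.4933 0.5083
0.01 36 z90 0.1535 x 0.5015 0.5088
0.02 48 z90 0.1612 x 0.5013 0.5239
0.03 79 z90 0.1652 x 0.514 0.525
0.04 56 z90 0.1624 x 0.4992 0.5248
0.05 36 z90 0.1526 x 0.4994 0.5072
0.06 34 z90 0.153 x 0.4926 0.5065
0.07 49 z90 0.1533 x 0.4854 0.5063
0.08 56 z90 0.1536 x 0.4837 0.5071
0.09 55 z90 0.1535 x 0.4842 0.5055
0.1 57 z90 0.1529 x 0.4849 0.505
0.11 62 z90 0.1532 x 0.4844 0.506
0.12 54 z90 0.1535 x 0.4838 0.5053
0.13 62 z90 0.1533 x 0.4812 0.5069
0.14 64 z90 0.1535 x 0.4814 0.5076
0.15 6 z90 0.1515 x 0.4884 0.5057
-0.07662930222481004 0.14683511599715426
```

Run:
```python
from sp import *
for n in("scene3","top0","scene0"):
    c=np.load(n+".npz");P=cloud(c)
    for nm,x,y,r,z0,z1 in(("stud",.505,-.116,.025,.112,.125),("boss",.505,-.116,.045,.043,.049),("post",.52,.06,.02,.075,.09),("ledge",.493,.058,.055,.043,.05)):
        M=(np.hypot(P[...,0]-x,P[...,1]-y)<r)&(P[...,2]>z0)&(P[...,2]<z1);q=P[M]
        if len(q): print(n,nm,len(q),"x",q[:,0].min().round(4),q[:,0].max().round(4),((q[:,0].min()+q[:,0].max())/2).round(4),"y",q[:,1].min().round(4),q[:,1].max().round(4),((q[:,1].min()+q[:,1].max())/2).round(4),"z",q[:,2].mean().round(4))
```

```text
scene3 stud 74 x 0.4923 0.5138 0.503 y -0.1254 -0.1054 -0.1154 z 0.1136
scene3 boss 224 x 0.4762 0.5338 0.505 y -0.1445 -0.0847 -0.1146 z 0.0453
scene3 post 21 x 0.5133 0.5249 0.5191 y 0.0567 0.0659 0.0613 z 0.0772
scene3 ledge 151 x 0.4539 0.533 0.4934 y 0.0495 0.071 0.0603 z 0.0445
top0 stud 87 x 0.4889 0.5095 0.4992 y -0.1247 -0.1053 -0.115 z 0.1148
top0 boss 298 x 0.4696 0.53 0.4998 y -0.1454 -0.0848 -0.1151 z 0.0454
top0 post 23 x 0.5106 0.5205 0.5155 y 0.0533 0.0637 0.0585 z 0.078
top0 ledge 257 x 0.4507 0.5237 0.4872 y 0.0463 0.0665 0.0564 z 0.0453
scene0 stud 70 x 0.4938 0.5144 0.5041 y -0.1256 -0.105 -0.1153 z 0.1138
scene0 boss 227 x 0.4767 0.5348 0.5057 y -0.1446 -0.0845 -0.1145 z 0.0452
scene0 post 25 x 0.5129 0.5265 0.5197 y 0.0567 0.066 0.0613 z 0.0771
scene0 ledge 147 x 0.4541 0.5303 0.4922 y 0.0496 0.0711 0.0603 z 0.0444
```

>>> move_arm(motion=[[[15,0,0],[0,0,0],0],[[35,0,0],[0,0,0],0],[[55,0,0],[0,0,0],0],[[70,0,0],[0,0,0],0],[[80,0,0],[0,0,0],0],[[88,0,0],[0,0,0],0],[[93,0,0],[0,0,0],0],[[94,0,0],[0,0,0],0]])

```text
t: 6.4
ee_pos: [0.4943, 0.029, 0.2217]
orientation: [[-0.0, 0.999, 0.032], [-0.0, 0.032, -0.999], [-1.0, -0.0, 0.0]]
ft_force: [-0.5, 0.5, -3.2]
width: 0.207
```

```bash
python3 go.py .4943 .029 .055 .0315
python3 - <<'E'
from station import camera
from sp import *
c=camera("scene");np.savez("scene4.npz",**c)
crop(c,180,150,400,290,3.6,"pics/s4.png")
P,M=meas(c,.0575,-.1,.16,.008)
for y in np.arange(-.09,.16,.01):
    m=M&(abs(P[...,1]-y)<.005)
    q=P[m]
    if len(q):print(round(y,3),len(q),"z90",np.percentile(q[:,2],90).round(4),"x",q[:,0].min().round(4),q[:,0].max().round(4))
E
```

```text
t 6.4 grasp [0.4943 0.029  0.0547] ya 0.032 F [-0.53  0.53 -3.15] w 0.207
[-0.3  0.   0. ] [0.0005 0.     0.    ]
-0.08 4 z90 0.0556 x 0.4696 0.4772
-0.07 66 z90 0.0602 x 0.4685 0.5315
-0.06 76 z90 0.0601 x 0.4686 0.53
-0.05 82 z90 0.0598 x 0.4676 0.5288
-0.04 75 z90 0.0591 x 0.4703 0.5291
-0.03 80 z90 0.0595 x 0.47 0.5305
-0.02 126 z90 0.0595 x 0.4699 0.5288
-0.01 39 z90 0.0589 x 0.4842 0.5286
-0.0 7 z90 0.0563 x 0.5054 0.5089
0.01 4 z90 0.051 x 0.5059 0.5077
0.02 12 z90 0.062 x 0.5077 0.5228
0.03 33 z90 0.063 x 0.5188 0.5242
0.04 17 z90 0.064 x 0.5042 0.5227
0.05 5 z90 0.0517 x 0.5047 0.5071
0.06 30 z90 0.0623 x 0.5194 0.526
0.07 35 z90 0.0592 x 0.4847 0.5229
0.08 52 z90 0.0592 x 0.4842 0.5076
0.09 52 z90 0.0594 x 0.4859 0.5072
0.1 52 z90 0.0592 x 0.4844 0.5056
0.11 53 z90 0.0591 x 0.4831 0.5057
0.12 53 z90 0.0595 x 0.4849 0.5051
0.13 57 z90 0.0593 x 0.4828 0.5072
0.14 58 z90 0.06 x 0.4805 0.5072
0.15 6 z90 0.0581 x 0.4852 0.503
```

View pics/s4.png

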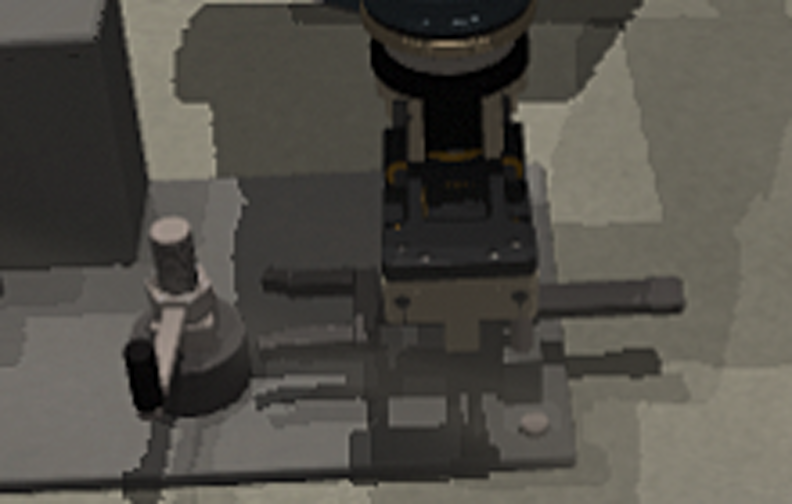

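>>> move_arm(motion=[[[1,0.8,0],[0,0,0],0],[[2.5,1.5,5],[0,0,0],0],[[2.5,1.5,10],[0,0,0],0],[[2.5,1.5,16],[0,0,0],0],[[2.5,1.5,22],[0,0,0],0],[[2.5,1.5,26],[0,0,0],0],[[2.5,1.5,30],[0,0,0],0],[[2.5,1.5,30],[0,0,0],0]])

```text
t: 7.45
ee_pos: [0.4967, -0.0011, 0.2192]
orientation: [[0.0, 1.0, 0.032], [0.0, 0.032, -1.0], [-1.0, 0.0, -0.0]]
ft_force: [-0.2, -0.0, -3.5]
width: 0.211
```

```bash
python3 go.py .4943 .029 .055 .0315
python3 - <<'E'
from station import camera
from sp import *
c=camera("scene");np.savez("scene5.npz",**c)
crop(c,190,180,340,280,5.3,"pics/s5.png")
E
```

```text
t 7.45 grasp [ 0.4967 -0.0011  0.0522] ya 0.0316 F [-0.24 -0.02 -3.53] w 0.211
[ -2.8  -1.5 -30.2] [ 0.0001 -0.     -0.    ]
```

View pics/s5.png

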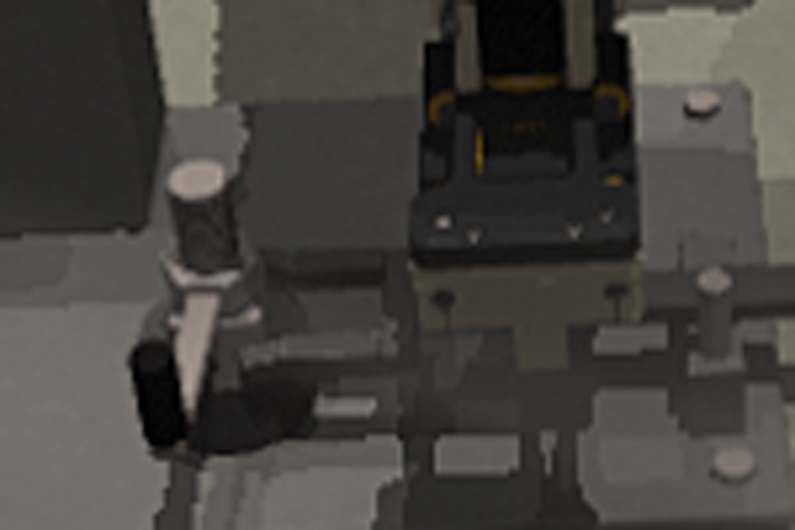

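>>> move_arm(motion=[[[0,0,3],[0,0,0],0],[[0,0,6],[0,0,0],0],[[0,0,9],[0,0,0],0],[[0,0,12],[0,0,0],0],[[0,0,15],[0,0,0],0],[[0,0,18],[0,0,0],0],[[0,0,20],[0,0,0],0],[[0,0,20],[0,0,0],0]])

```text
t: 8.5
ee_pos: [0.4974, -0.021, 0.2192]
orientation: [[-0.0, 0.999, 0.032], [-0.0, 0.032, -0.999], [-1.0, -0.0, 0.0]]
ft_force: [0.6, -0.5, -3.2]
width: 0.21
```

```bash
python3 go.py .4943 .029 .055 .0315
python3 - <<'E'
from station import camera
from sp import *
c=camera("scene");np.savez("scene6.npz",**c)
crop(c,200,190,300,260,8,"pics/s6.png")
E
```

```text
t 8.5 grasp [ 0.4974 -0.021   0.0522] ya 0.0318 F [ 0.56 -0.49 -3.17] w 0.21
[ -2.8  -1.5 -50.1] [0.0003 0.     0.    ]
```

View pics/s6.png

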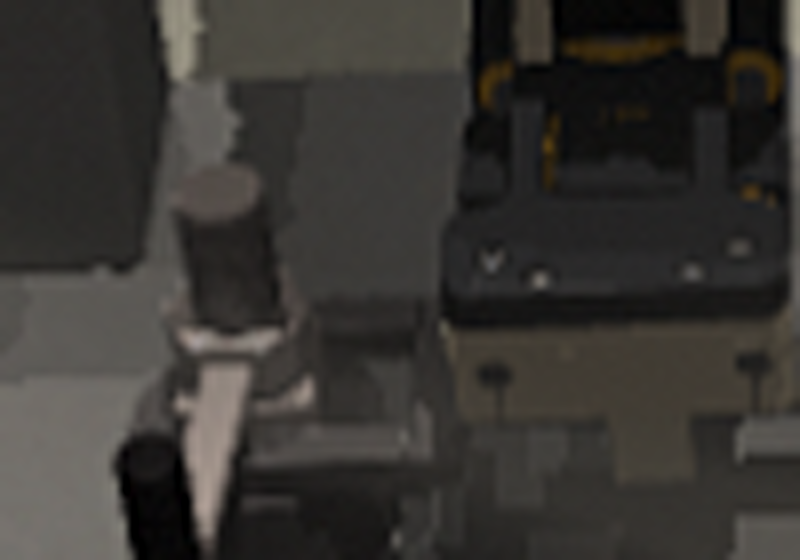

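>>> move_arm(motion=[[[0,0,3],[0,0,0],0],[[0,0,6],[0,0,0],0],[[0,0,9],[0,0,0],0],[[0,0,12],[0,0,0],0],[[0,0,14.5],[0,0,0],0],[[0,0,17],[0,0,0],0],[[0,0,19],[0,0,0],0],[[0,0,19],[0,0,0],0]])

```text
t: 9.55
ee_pos: [0.498, -0.04, 0.2192]
orientation: [[0.0, 0.999, 0.032], [-0.0, 0.032, -0.999], [-1.0, 0.0, 0.0]]
ft_force: [-0.2, -0.1, -3.9]
width: 0.213
```

```bash
python3 go.py .4943 .029 .055 .0315
python3 - <<'E'
from station import camera
from sp import *
c=camera("scene");np.savez("scene7.npz",**c)
crop(c,200,190,300,260,8,"pics/s7.png")
P,M=meas(c,.056,-.16,.12,.005)
ys=P[M&(P[...,1]>.04)];print("tail y",ys[:,1].max(),"z",np.median(ys[:,2]))
E
```

```text
t 9.55 grasp [ 0.498  -0.04    0.0522] ya 0.0318 F [-0.2  -0.15 -3.95] w 0.213
[ -2.8  -1.5 -69.1] [ 0.0003  0.     -0.    ]
tail y 0.07753396516957017 z 0.0556834643771732
```

View pics/s7.png

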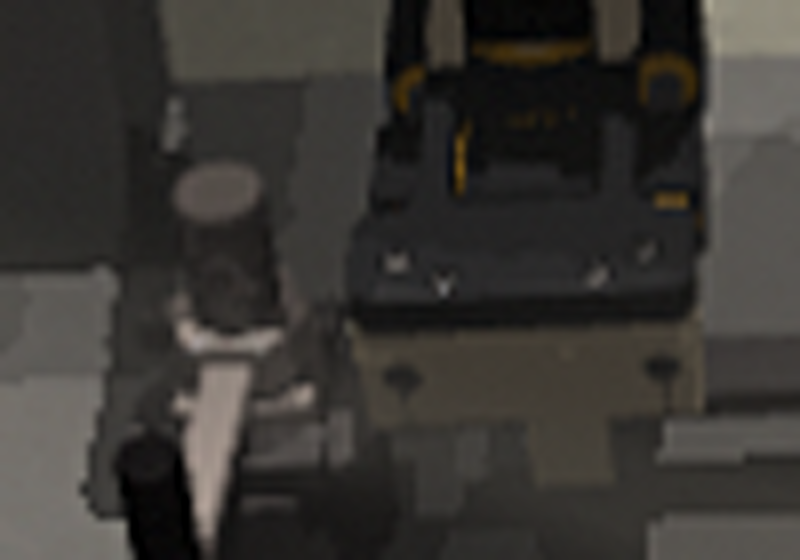

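>>> move_arm(motion=[[[0,0,0.5],[0,0,0],0],[[0,0,1],[0,0,0],0],[[0,0,1.3],[0,0,0],0],[[0,0,1.6],[0,0,0],0],[[0,0,1.8],[0,0,0],0],[[0,0,2],[0,0,0],0],[[0,0,2],[0,0,0],0],[[0,0,2],[0,0,0],0]])

```text
t: 10.6
ee_pos: [0.498, -0.0419, 0.2192]
orientation: [[-0.0, 0.999, 0.032], [0.0, 0.032, -0.999], [-1.0, -0.0, -0.0]]
ft_force: [-0.8, 0.2, -3.4]
width: 0.212
```

```bash
python3 go.py .4943 .029 .055 .0315
```

```text
t 10.6 grasp [ 0.498  -0.0419  0.0522] ya 0.032 F [-0.78  0.24 -3.43] w 0.212
[ -2.8  -1.4 -70.9] [ 0.0005 -0.      0.0001]
```

No contact yet, so I'll creep on for up to 2 mm and watch the y force.

>>> move_arm(motion=[[[0,0,0.3],[0,0,0],0],[[0,0,0.6],[0,0,0],0],[[0,0,0.9],[0,0,0],0],[[0,0,1.2],[0,0,0],0],[[0,0,1.4],[0,0,0],0],[[0,0,1.5],[0,0,0],0],[[0,0,1.5],[0,0,0],0],[[0,0,1.5],[0,0,0],0]])

```text
t: 11.6
ee_pos: [0.498, -0.0433, 0.2192]
orientation: [[-0.0, 0.999, 0.032], [0.0, 0.032, -0.999], [-1.0, -0.0, -0.0]]
ft_force: [-0.5, 2.3, -2.9]
width: 0.212
```

```bash
python3 go.py .4943 .029 .055 .0315
```

```text
t 11.6 grasp [ 0.498  -0.0433  0.0522] ya 0.032 F [-0.47  2.31 -2.94] w 0.212
[ -2.8  -1.4 -72.4] [ 0.0005 -0.0001  0.0001]
```

>>> move_arm(motion=[[[0.5,0,-0.3],[0,0,0],0],[[1,0,-0.6],[0,0,0],0],[[1.5,0,-0.6],[0,0,0],0],[[1.5,0,-0.6],[0,0,0],0],[[1.5,0,-0.6],[0,0,0],30],[[1.5,0,-0.6],[0,0,0],40],[[1.5,0,-0.6],[0,0,0],45],[[1.5,0,-0.6],[0,0,0],45]])

```text
t: 12.6
ee_pos: [0.4981, -0.0428, 0.2178]
orientation: [[0.0, 0.999, 0.032], [-0.0, 0.032, -0.999], [-1.0, 0.0, 0.0]]
ft_force: [0.3, -0.1, 0.7]
width: 0.482
```

>>> move_arm(motion=[[[0,0,0],[0,0,0],45],[[-10,0,0],[0,0,0],45],[[-30,0,0],[0,0,0],45],[[-60,0,0],[0,0,0],45],[[-100,0,0],[0,0,0],45],[[-140,-20,-40],[0,0,0],45],[[-150,-40,-90],[0,0,0],45],[[-150,-60,-140],[0,0,0],45]])

```text
t: 13.6
ee_pos: [0.4328, 0.0964, 0.3695]
orientation: [[0.003, 1.0, 0.031], [0.0, 0.031, -1.0], [-1.0, 0.003, -0.0]]
ft_force: [1.1, 0.1, -0.2]
width: 0.482
```

```bash
python3 go.py .4943 .029 .055 .0315
python3 - <<'E'
from station import camera
from sp import *
for n in("top","scene"):
    c=camera(n);np.savez(n+"8.npz",**c)
crop(np.load("top8.npz"),300,110,450,220,5.3,"pics/t8.png");crop(np.load("scene8.npz"),190,180,350,280,5,"pics/s8.png")
E
```

```text
t 13.6 grasp [0.4333 0.0965 0.2025] ya 0.0312 F [ 1.13  0.11 -0.17] w 0.482
[147.6  59.   69.4] [-0.0003 -0.0003 -0.003 ]
```

View pics/t8.png

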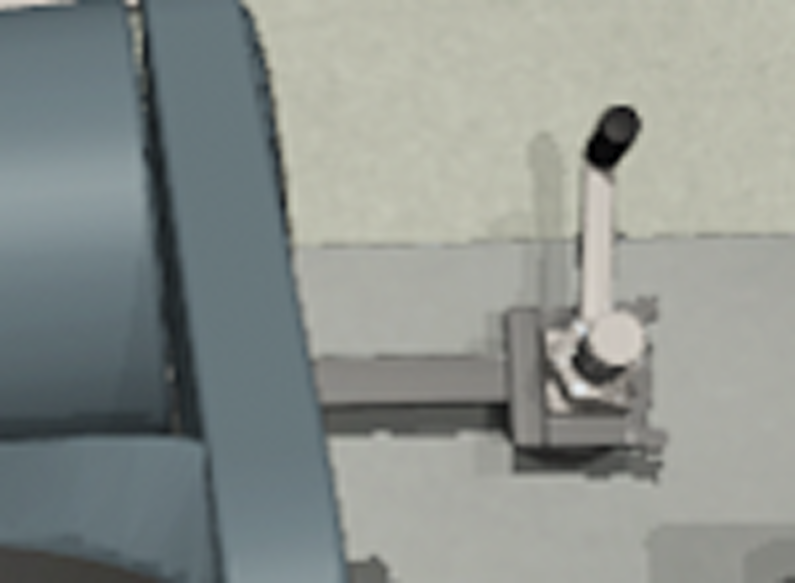

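View pics/s8.png

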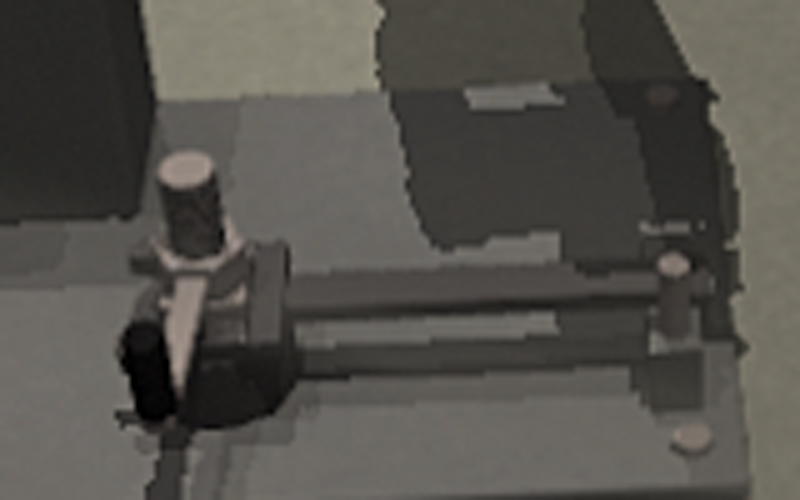

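Run:
```python
from sp import *
for n in("top8","scene8"):
    c=np.load(n+".npz");P,M=meas(c,.055,-.16,.12,.006)
    for y in np.arange(-.11,.09,.01):
        q=P[M&(abs(P[...,1]-y)<.005)]
        if len(q):print(n,round(y,3),len(q),"zmed",np.median(q[:,2]).round(4),"x",q[:,0].min().round(4),q[:,0].max().round(4))
    q=P[M];print(n,"ymax",q[:,1].max())
t=np.load("top8.npz");P=cloud(t)
M=(np.hypot(P[...,0]-.584,P[...,1]+.12)<.02)&(P[...,2]>.108);q=P[M];print("knob",(q.max(0)+q.min(0))/2)
```

```text
top8 -0.11 50 zmed 0.0551 x 0.4696 0.5276
top8 -0.1 103 zmed 0.0554 x 0.4698 0.5271
top8 -0.09 124 zmed 0.0553 x 0.4698 0.5276
top8 -0.08 46 zmed 0.0549 x 0.4878 0.5069
top8 -0.07 45 zmed 0.0553 x 0.4873 0.5074
top8 -0.06 50 zmed 0.0547 x 0.4873 0.5071
top8 -0.05 45 zmed 0.055 x 0.4868 0.5073
top8 -0.04 40 zmed 0.0552 x 0.4869 0.5043
top8 -0.03 45 zmed 0.0551 x 0.4866 0.5044
top8 -0.02 44 zmed 0.0554 x 0.4863 0.5043
top8 -0.01 17 zmed 0.0552 x 0.487 0.5044
top8 0.05 4 zmed 0.054 x 0.4845 0.5013
top8 ymax 0.048917608693029545
scene8 -0.11 50 zmed 0.055 x 0.5142 0.533
scene8 -0.1 85 zmed 0.0547 x 0.4747 0.5314
scene8 -0.09 113 zmed 0.0546 x 0.4734 0.5318
scene8 -0.08 49 zmed 0.0543 x 0.4893 0.5219
scene8 -0.07 46 zmed 0.0538 x 0.4932 0.5126
scene8 -0.06 39 zmed 0.0533 x 0.4925 0.5108
scene8 -0.05 45 zmed 0.0535 x 0.4908 0.5126
scene8 -0.04 47 zmed 0.0533 x 0.4888 0.5113
scene8 -0.03 46 zmed 0.0533 x 0.492 0.511
scene8 -0.02 39 zmed 0.0539 x 0.4903 0.5109
scene8 -0.01 52 zmed 0.0535 x 0.4879 0.5107
scene8 -0.0 45 zmed 0.0532 x 0.4891 0.5115
scene8 0.01 42 zmed 0.0539 x 0.4895 0.5097
scene8 0.02 49 zmed 0.0538 x 0.4902 0.5101
scene8 0.03 44 zmed 0.0537 x 0.4865 0.5105
scene8 0.04 43 zmed 0.0537 x 0.488 0.5107
scene8 0.05 47 zmed 0.0535 x 0.4887 0.5091
scene8 0.06 27 zmed 0.0547 x 0.4846 0.5261
scene8 0.07 44 zmed 0.0533 x 0.4865 0.5233
scene8 ymax 0.07409356905243071
knob [ 0.58350889 -0.12033407  0.11160401]
```

```bash
python3 go.py .586 -.09 .2 -.059 .586 -.09 .106 -.059
python3 - <<'E'
from h import *
P=cloud(np.load("top0.npz"))
for n,(u,v) in dict(bottle=(347,62),bott2=(345,80),pot=(505,75)).items(): print(n,P[v,u])
E
```

```text
t 13.7 grasp [0.4318 0.0983 0.2016] ya 0.0357 F [-0.22  0.24  1.04] w 0.481
[  1.6 147.5 193.6] [ 0.0947 -0.0007 -0.0004]
[ 95.6 147.4 193.6] [ 0.0947 -0.0007 -0.0004]
bottle [0.73486736 0.02000982 0.12228253]
bott2 [0.71979791 0.02233559 0.07445351]
pot [ 0.71850652 -0.31332135  0.09989206]
```

>>> move_arm(motion=[[[0,32,45],[0.02,0,0],0],[[0,65,85],[0.04,0,0],0],[[0,98,128],[0.06,0,0],0],[[0,130,170],[0.08,0,0],0],[[2,147,193],[0.095,0,0],0],[[2,147,193],[0.095,0,0],0],[[2,147,193],[0.095,0,0],0],[[2,147,193],[0.095,0,0],0]])

```text
t: 14.7
ee_pos: [0.5863, -0.0923, 0.3661]
orientation: [[0.0, 0.998, -0.062], [0.0, -0.062, -0.998], [-1.0, 0.0, -0.0]]
ft_force: [0.2, 0.1, 0.0]
width: 0.005
```

```bash
python3 go.py .586 -.09 .106 -.059
python3 - <<'E'
from station import camera
from h import *
c=camera("scene");crop(c,150,60,350,280,2.7,"pics/s9.png")
E
```

```text
t 14.7 grasp [ 0.5863 -0.0923  0.1991] ya -0.0621 F [0.21 0.14 0.02] w 0.005
[93.1 -0.4 -2.2] [-0.0031 -0.     -0.0001]
```

View pics/s9.png

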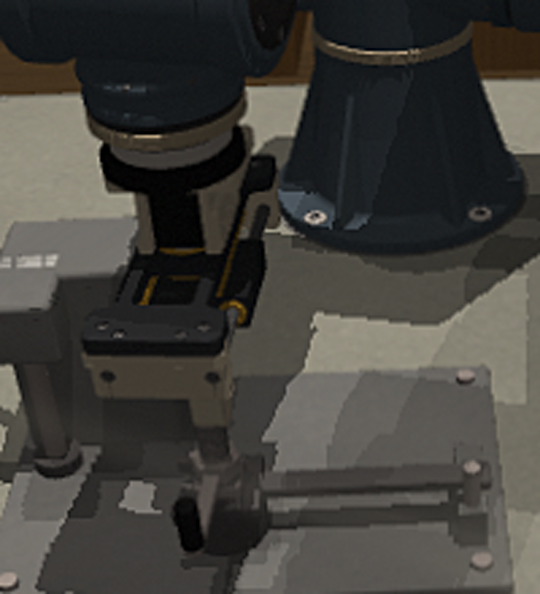

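>>> move_arm(motion=[[[20,0,-2],[0,0,0],0],[[45,0,-2],[0,0,0],0],[[65,0,-2],[0,0,0],0],[[80,0,-2],[0,0,0],0],[[90,0,-2],[0,0,0],0],[[93,0,-2],[0,0,0],0],[[93,0,-2],[0,0,0],0],[[93,0,-2],[0,0,0],0]])

```text
t: 15.75
ee_pos: [0.587, -0.091, 0.2733]
orientation: [[0.001, 0.998, -0.063], [-0.0, -0.063, -0.998], [-1.0, 0.001, 0.0]]
ft_force: [1.3, 1.1, 0.4]
width: 0.009
```

```bash
python3 go.py .586 -.09 .106 -.059
python3 - <<'E'
from station import camera
from h import *
c=camera("scene");crop(c,180,120,340,280,3.6,"pics/s10.png")
E
```

```text
t 15.75 grasp [ 0.5871 -0.091   0.1063] ya -0.0629 F [1.3  1.06 0.43] w 0.009
[ 0.3 -1.  -0.9] [-0.0039  0.0002 -0.001 ]
```

View pics/s10.png

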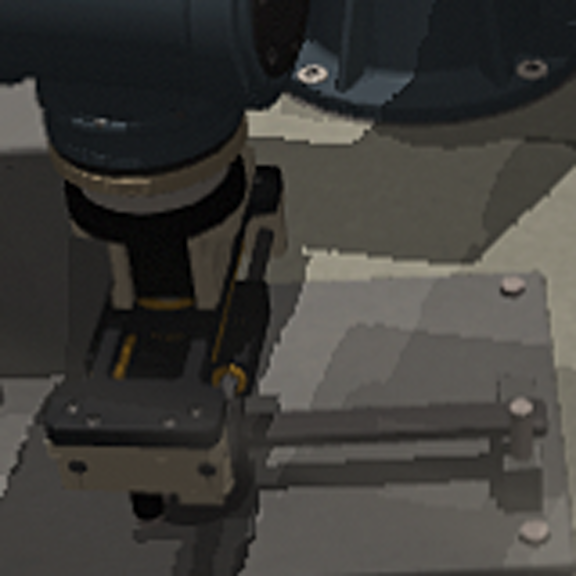

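```bash
cat > sw.py <<'E'
import sys
from go import *
S=np.array([.5003,-.115])
s=arm.observe();O=np.array(s["orientation"]);g=np.array(s["ee_pos"])+O[:,0]*.167
ya=atan2(O[1,1],O[0,1]);F=O.T@np.array(s["ft_force"])
v=g[:2]-S
d=-v[0]*sin(ya)+v[1]*cos(ya);r=v@[cos(ya),sin(ya)]
print("t",round(s["t"],2),"ya deg",round(degrees(ya),2),"r",round(r*1000,1),"d",round(d*1000,1),"lever th if d=16:",round(degrees(atan2(v[1],v[0])-atan2(16,85)),2),"Ftool",F.round(2),"z",g[2].round(4))
dd=float(sys.argv[1])/1000
for th in map(float,sys.argv[2:]):
    th=radians(th);u=np.array([cos(th),sin(th)]);n=np.array([-sin(th),cos(th)])
    c=S+.085*u+dd*n
    a,b=to(c[0],c[1],.106,th,s);print(round(degrees(th),1),a,b[0].round(3))
E
python3 sw.py 16 -3.4 -6 -9.4 -12.4
```

```text
t 15.8 ya deg -3.61 r 85.1 d 29.4 lever th if d=16: 4.79 Ftool [0.37 0.17 0.12] z 0.1063
-3.4 [ 0.3 -0.  13.1] -0.004
-6.0 [ 0.3  0.6 17. ] 0.042
-9.4 [ 0.3  1.2 22.1] 0.101
-12.4 [ 0.3  1.5 26.6] 0.154
```

>>> move_arm(motion=[[[0,0,4],[0,0,0],0],[[0,0,8],[0,0,0],0],[[0,0,11],[0,0,0],0],[[0,0,13],[0,0,0],0],[[0,0.2,14.5],[0.02,0,0],0],[[0,0.5,16],[0.035,0,0],0],[[0,0.6,17],[0.042,0,0],0],[[0,0.6,17],[0.042,0,0],0]])

```text
t: 16.8
ee_pos: [0.5863, -0.108, 0.2727]
orientation: [[-0.0, 0.994, -0.105], [-0.0, -0.105, -0.994], [-1.0, -0.0, 0.0]]
ft_force: [0.1, 0.5, 0.5]
width: 0.007
```

```bash
python3 sw.py 16 -8 -10 -12 -14;python3 - <<'E'
from station import camera
from h import *
c=camera("top");crop(c,340,60,500,220,3.6,"pics/t11.png")
E
```

```text
t 16.8 ya deg -6.02 r 84.8 d 16.0 lever th if d=16: -6.02 Ftool [-0.51  0.07 -0.53] z 0.1057
-8.0 [-0.3  0.7  2.9] 0.035
-10.0 [-0.3  1.1  5.9] 0.07
-12.0 [-0.3  1.4  8.9] 0.104
-14.0 [-0.3  1.6 11.9] 0.139
```

View pics/t11.png

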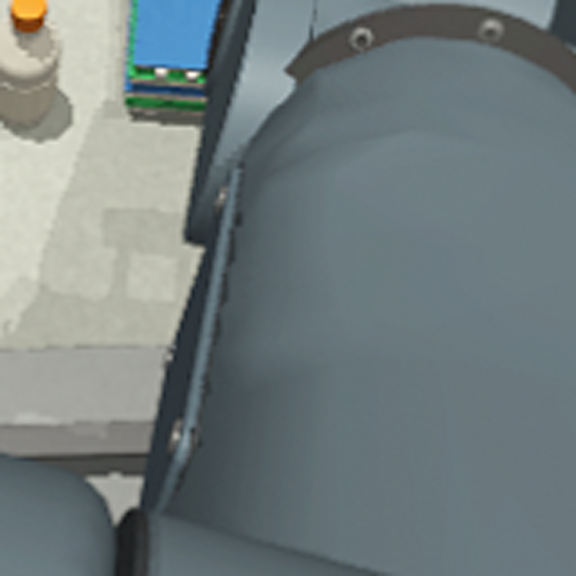

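>>> move_arm(motion=[[[0,0.2,1.1],[0.013,0,0],0],[[0,0.4,2.2],[0.026,0,0],0],[[0,0.6,3.3],[0.04,0,0],0],[[0,0.8,4.5],[0.053,0,0],0],[[0,1,5.6],[0.066,0,0],0],[[0,1.2,6.7],[0.08,0,0],0],[[0,1.3,7.8],[0.092,0,0],0],[[0,1.4,8.9],[0.104,0,0],0]])

```text
t: 17.85
ee_pos: [0.5868, -0.117, 0.2727]
orientation: [[-0.0, 0.978, -0.208], [-0.0, -0.208, -0.978], [-1.0, -0.0, 0.0]]
ft_force: [-0.0, 0.7, 1.0]
width: 0.002
```

```bash
python3 sw.py 16 -14 -16 -18;python3 - <<'E'
from station import camera
from h import *
c=camera("scene");crop(c,180,150,340,280,4,"pics/s12.png")
E
```

```text
t 17.85 ya deg -12.02 r 85.0 d 16.0 lever th if d=16: -12.01 Ftool [-0.99 -0.19 -0.72] z 0.1057
-14.0 [-0.3  0.5  3. ] 0.035
-16.0 [-0.3  0.9  6. ] 0.07
-18.0 [-0.3  1.2  9. ] 0.104
```

View pics/s12.png

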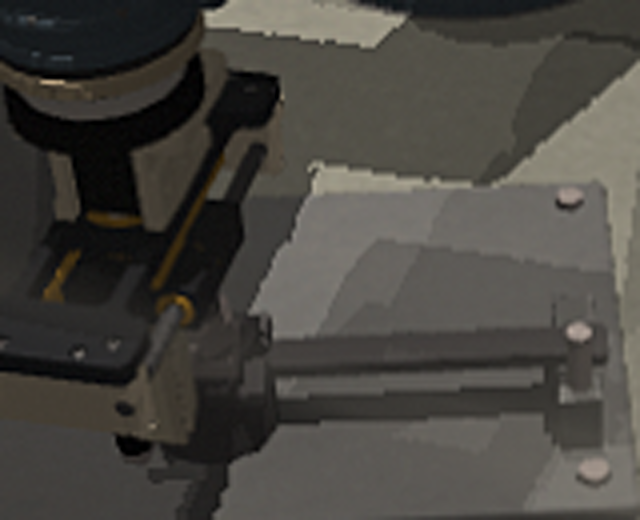

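>>> move_arm(motion=[[[0,0.2,1.1],[0.013,0,0],0],[[0,0.4,2.2],[0.026,0,0],0],[[0,0.5,3.3],[0.04,0,0],0],[[0,0.7,4.5],[0.053,0,0],0],[[0,0.8,5.6],[0.066,0,0],0],[[0,1,6.7],[0.08,0,0],0],[[0,1.1,7.8],[0.092,0,0],0],[[0,1.2,8.9],[0.104,0,0],0]])

```text
t: 18.9
ee_pos: [0.5861, -0.126, 0.2727]
orientation: [[0.0, 0.951, -0.309], [-0.0, -0.309, -0.951], [-1.0, 0.0, 0.0]]
ft_force: [1.0, 0.3, -0.3]
width: 0.006
```

```bash
python3 sw.py 16 -20 -22 -24
```

```text
t 18.9 ya deg -17.98 r 85.0 d 16.0 lever th if d=16: -17.95 Ftool [ 0.34  0.82 -0.58] z 0.1057
-20.0 [-0.3  0.5  3.1] 0.035
-22.0 [-0.3  0.9  6. ] 0.07
-24.0 [-0.3  1.2  9.1] 0.105
```

>>> move_arm(motion=[[[0,0.2,1.1],[0.013,0,0],0],[[0,0.4,2.2],[0.026,0,0],0],[[0,0.5,3.3],[0.04,0,0],0],[[0,0.7,4.5],[0.053,0,0],0],[[0,0.8,5.6],[0.066,0,0],0],[[0,1,6.7],[0.08,0,0],0],[[0,1.1,7.8],[0.092,0,0],0],[[0,1.2,9],[0.105,0,0],0]])

```text
t: 19.9
ee_pos: [0.5845, -0.1349, 0.2727]
orientation: [[0.0, 0.914, -0.407], [-0.0, -0.407, -0.914], [-1.0, 0.0, -0.0]]
ft_force: [0.7, 0.2, 1.4]
width: 0.001
```

```bash
python3 sw.py 16 -26 -28 -30
```

```text
t 19.9 ya deg -24.0 r 85.0 d 16.1 lever th if d=16: -23.97 Ftool [-1.41  0.57 -0.48] z 0.1057
-26.0 [-0.3  0.5  3. ] 0.035
-28.0 [-0.3  0.9  6. ] 0.07
-30.0 [-0.3  1.2  9. ] 0.105
```

>>> move_arm(motion=[[[0,0.2,1.1],[0.013,0,0],0],[[0,0.4,2.2],[0.026,0,0],0],[[0,0.5,3.3],[0.04,0,0],0],[[0,0.7,4.5],[0.053,0,0],0],[[0,0.8,5.6],[0.066,0,0],0],[[0,1,6.7],[0.08,0,0],0],[[0,1.1,7.8],[0.092,0,0],0],[[0,1.2,9],[0.105,0,0],0]])

```text
t: 20.9
ee_pos: [0.5819, -0.1436, 0.2727]
orientation: [[-0.0, 0.866, -0.5], [0.0, -0.5, -0.866], [-1.0, -0.0, -0.0]]
ft_force: [-0.2, 0.3, 0.5]
width: 0.006
```

```bash
python3 sw.py 16 -32 -34 -36;python3 - <<'E'
from station import camera
from h import *
c=camera("scene");crop(c,160,150,340,290,4,"pics/s13.png")
E
```

```text
t 20.9 ya deg -30.01 r 85.0 d 16.0 lever th if d=16: -29.98 Ftool [-0.49 -0.38 -0.18] z 0.1057
-32.0 [-0.3  0.5  3. ] 0.035
-34.0 [-0.3  0.9  6. ] 0.07
-36.0 [-0.3  1.2  9. ] 0.104
```

View pics/s13.png

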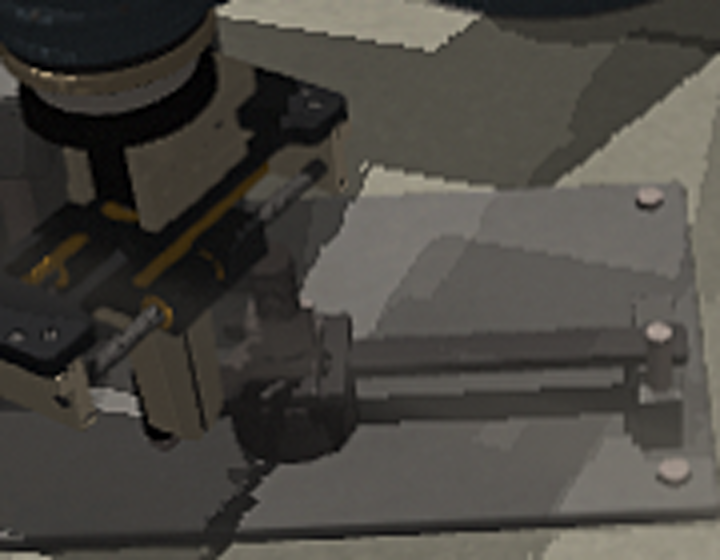

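>>> move_arm(motion=[[[0,0.2,1.1],[0.013,0,0],0],[[0,0.4,2.2],[0.026,0,0],0],[[0,0.5,3.3],[0.04,0,0],0],[[0,0.7,4.5],[0.053,0,0],0],[[0,0.8,5.6],[0.066,0,0],0],[[0,1,6.7],[0.08,0,0],0],[[0,1.1,7.8],[0.092,0,0],0],[[0,1.2,9],[0.105,0,0],0]])

```text
t: 21.95
ee_pos: [0.5785, -0.152, 0.2727]
orientation: [[0.0, 0.809, -0.588], [0.0, -0.588, -0.809], [-1.0, 0.0, -0.0]]
ft_force: [0.6, 0.9, 0.8]
width: 0.005
```

```bash
python3 sw.py 16 -38 -40 -42
```

```text
t 21.95 ya deg -36.03 r 85.0 d 16.1 lever th if d=16: -35.97 Ftool [-0.83 -0.05 -1.13] z 0.1057
-38.0 [-0.3  0.5  3. ] 0.034
-40.0 [-0.3  0.9  6. ] 0.069
-42.0 [-0.3  1.2  9. ] 0.104
```

>>> move_arm(motion=[[[0,0.2,1.1],[0.013,0,0],0],[[0,0.4,2.2],[0.026,0,0],0],[[0,0.5,3.3],[0.04,0,0],0],[[0,0.7,4.5],[0.053,0,0],0],[[0,0.8,5.6],[0.066,0,0],0],[[0,1,6.7],[0.08,0,0],0],[[0,1.1,7.8],[0.092,0,0],0],[[0,1.2,9],[0.105,0,0],0]])

```text
t: 22.95
ee_pos: [0.5743, -0.1597, 0.2728]
orientation: [[0.001, 0.743, -0.67], [0.0, -0.67, -0.743], [-1.0, 0.0, -0.001]]
ft_force: [4.4, 5.5, -0.1]
width: 0.003
```

```bash
python3 sw.py 16 -44 -46 -48
```

```text
t 22.95 ya deg -42.05 r 85.0 d 16.5 lever th if d=16: -41.7 Ftool [ 0.14 -0.38 -7.  ] z 0.1058
-44.0 [-0.2  0.6  3.3] 0.034
-46.0 [-0.2  1.   6.3] 0.069
-48.0 [-0.2  1.3  9.3] 0.104
```

>>> move_arm(motion=[[[0,0.1,0.6],[0.006,0,0],0],[[0,0.2,1.2],[0.013,0,0],0],[[0,0.3,1.8],[0.02,0,0],0],[[0,0.4,2.4],[0.027,0,0],0],[[0,0.5,3],[0.034,0,0],0],[[0,0.6,3.6],[0.041,0,0],0],[[0,0.7,4],[0.048,0,0],0],[[0,0.7,4],[0.048,0,0],0]])

```text
t: 23.95
ee_pos: [0.5723, -0.163, 0.2728]
orientation: [[0.001, 0.71, -0.704], [0.001, -0.704, -0.71], [-1.0, 0.0, -0.001]]
ft_force: [4.7, 6.0, 0.1]
width: 0.007
```

```bash
python3 sw.py 16 -46 -48 -50;python3 - <<'E'
from station import camera
from h import *
c=camera("scene");crop(c,160,150,340,290,4,"pics/s14.png")
E
```

```text
t 23.95 ya deg -44.78 r 84.9 d 16.8 lever th if d=16: -44.25 Ftool [-0.05 -0.85 -7.56] z 0.1058
-46.0 [-0.2  0.4  2.4] 0.021
-48.0 [-0.2  0.9  5.4] 0.056
-50.0 [-0.2  1.2  8.4] 0.091
```

View pics/s14.png

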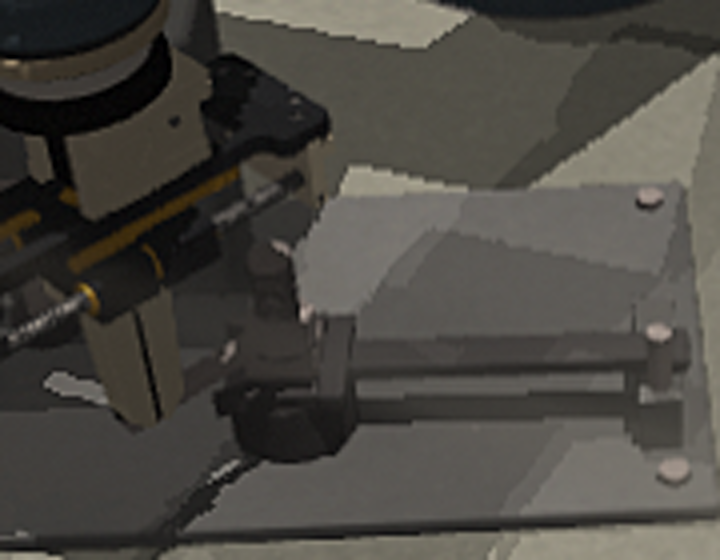

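>>> move_arm(motion=[[[0,0.1,0.6],[0.006,0,0],0],[[0,0.2,1.2],[0.013,0,0],0],[[0,0.3,1.8],[0.02,0,0],0],[[0,0.4,2.4],[0.027,0,0],0],[[0,0.5,3],[0.034,0,0],0],[[0,0.6,3.6],[0.041,0,0],0],[[0,0.7,4.2],[0.048,0,0],0],[[0,0.7,4.2],[0.048,0,0],0]])

```text
t: 25.0
ee_pos: [0.5699, -0.1664, 0.2728]
orientation: [[0.001, 0.675, -0.738], [0.001, -0.738, -0.675], [-1.0, 0.0, -0.002]]
ft_force: [6.0, 8.3, 0.2]
width: -0.001
```

```bash
python3 sw.py 16 -48 -50
```

```text
t 25.0 ya deg -47.54 r 84.9 d 16.9 lever th if d=16: -46.96 Ftool [ -0.19  -2.11 -10.03] z 0.1058
-48.0 [-0.2  0.2  1.3] 0.008
-50.0 [-0.2  0.7  4.3] 0.043
```

Run:
```python
from station import camera,arm
from h import *
L=[]
for i in range(8):
    c=camera("scene");s=arm.observe();L.append(np.array(s["orientation"]).T@np.array(s["ft_force"]))
print(s["t"],np.round(np.mean(L,0),2),np.round(np.array(L)[:,2],1))
crop(c,160,150,340,290,4,"pics/s15.png")
```

```text
25.4 [ 0.72 -1.56 -9.51] [ -8.3  -9.6  -9.6  -9.9  -9.4 -10.8  -9.3  -9.3]
```

View pics/s15.png

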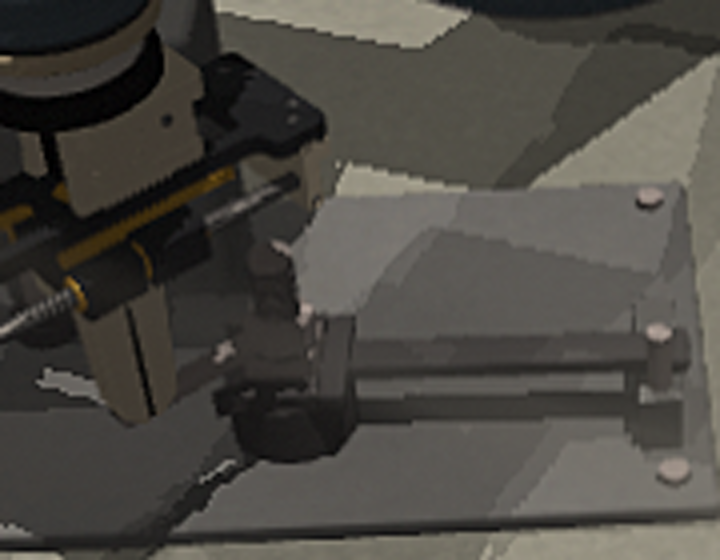

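>>> move_arm(motion=[[[0,0.1,0.5],[0.006,0,0],0],[[0,0.2,1],[0.012,0,0],0],[[0,0.3,1.5],[0.018,0,0],0],[[0,0.3,1.5],[0.018,0,0],0],[[0,0.3,1.5],[0.018,0,0],0],[[0,0.3,1.5],[0.018,0,0],0],[[0,0.3,1.5],[0.018,0,0],0],[[0,0.3,1.5],[0.018,0,0],0]])

```text
t: 26.4
ee_pos: [0.569, -0.1676, 0.2729]
orientation: [[0.001, 0.662, -0.75], [0.001, -0.75, -0.662], [-1.0, 0.0, -0.002]]
ft_force: [6.5, 8.3, -0.1]
width: 0.006
```

Run:
```python
from station import camera,arm
from h import *
L=[]
for i in range(8):
    c=camera("scene");s=arm.observe();L.append(np.array(s["orientation"]).T@np.array(s["ft_force"]))
print(s["t"],np.round(np.mean(L,0),2),np.round(np.array(L)[:,2],1))
P=cloud(c)
M=(abs(P[...,2]-.055)<.006)&(P[...,0]>.44)&(P[...,0]<.56)
for y in(-.05,-.03,-.01,.01,.03,.045,.06,.07):
    q=P[M&(abs(P[...,1]-y)<.005)]
    if len(q):print(y,"x",q[:,0].min().round(4),q[:,0].max().round(4),np.median(q[:,2]).round(4))
```

```text
26.8 [ 0.47 -1.9  -9.99] [-11.2  -9.9  -9.7  -9.5  -9.8  -9.5 -10.2 -10.1]
-0.05 x 0.4936 0.5136 0.0538
-0.03 x 0.4939 0.5127 0.0533
-0.01 x 0.4922 0.5137 0.0534
0.01 x 0.4929 0.512 0.0536
0.03 x 0.4935 0.5116 0.0536
0.045 x 0.4909 0.5125 0.0536
0.06 x 0.494 0.5268 0.0551
0.07 x 0.4899 0.5248 0.0533
```

Average 10.0 N held, and the tail is against the post. Backing off.

>>> move_arm(motion=[[[0,0,-1],[0,0,0],0],[[0,0,-3],[0,0,0],0],[[0,0,-7],[0,0,0],0],[[0,0,-13],[0,0,0],0],[[-5,0,-18],[0,0,0],0],[[-25,0,-20],[0,0,0],0],[[-60,0,-20],[0,0,0],0],[[-110,0,-20],[0,0,0],0]])

```text
t: 27.8
ee_pos: [0.5835, -0.1547, 0.3833]
orientation: [[-0.002, 0.662, -0.749], [0.0, -0.749, -0.662], [-1.0, -0.002, 0.001]]
ft_force: [0.7, -0.6, 0.1]
width: 0.005
```

```bash
python3 go.py .35 .15 .25 0.3
```

```text
t 27.8 grasp [ 0.5832 -0.1546  0.2163] ya -0.847 F [ 0.68 -0.65  0.11] w 0.005
[ -33.1 -383.   -26.8] [-1.147e+00  1.000e-04  2.300e-03]
```

>>> move_arm(motion=[[[-30,-20,-5],[0,0,0],0],[[-40,-75,-10],[-0.15,0,0],0],[[-40,-130,-15],[-0.3,0,0],0],[[-40,-185,-20],[-0.45,0,0],0],[[-40,-240,-20],[-0.6,0,0],0],[[-40,-290,-25],[-0.75,0,0],0],[[-40,-340,-25],[-0.9,0,0],0],[[-40,-380,-25],[-1.0,0,0],0]])

```text
t: 28.8
ee_pos: [0.3494, 0.1476, 0.4232]
orientation: [[0.001, 0.988, 0.157], [0.0, 0.157, -0.988], [-1.0, 0.001, 0.0]]
ft_force: [0.8, 0.3, -0.1]
width: 0.002
```

Run:
```python
from station import camera,arm
from h import *
for n in("top","scene"):
    c=camera(n);np.savez(n+"9.npz",**c)
    P=cloud(c)
    for nm,x,y,r,z0,z1 in(("knob",.555,-.18,.04,.105,.125),("stud",.5,-.115,.02,.112,.125)):
        M=(np.hypot(P[...,0]-x,P[...,1]-y)<r)&(P[...,2]>z0)&(P[...,2]<z1);q=P[M]
        if len(q): print(n,nm,((q.max(0)+q.min(0))/2).round(4))
print(arm.observe()["t"],arm.observe()["joint_velocities"])
crop(np.load("top9.npz"),300,110,480,220,4.4,"pics/t16.png");crop(np.load("scene9.npz"),180,180,340,280,5,"pics/s16.png")
```

```text
top knob [ 0.559  -0.177   0.1099]
top stud [ 0.4994 -0.1149  0.1154]
scene knob [ 0.5617 -0.1758  0.1099]
scene stud [ 0.5033 -0.1156  0.1143]
28.9 [-0.06696656  0.03244345 -0.03903226 -0.01541866 -0.01058973  0.00828947]
```

View pics/t16.png

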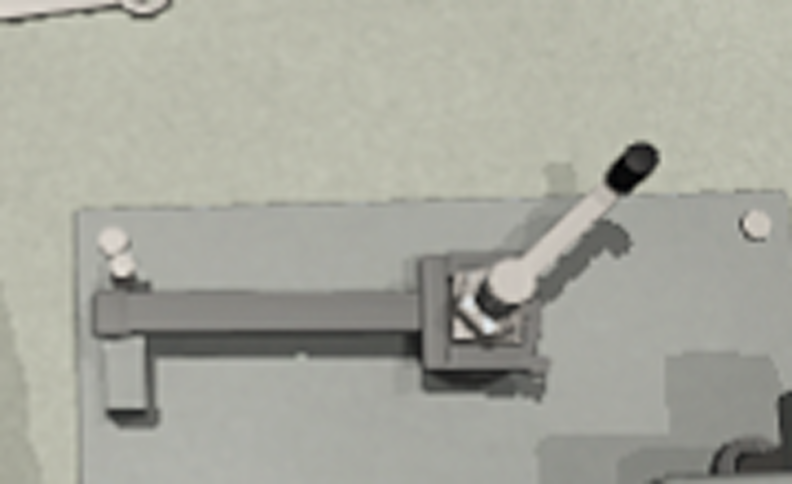

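View pics/s16.png

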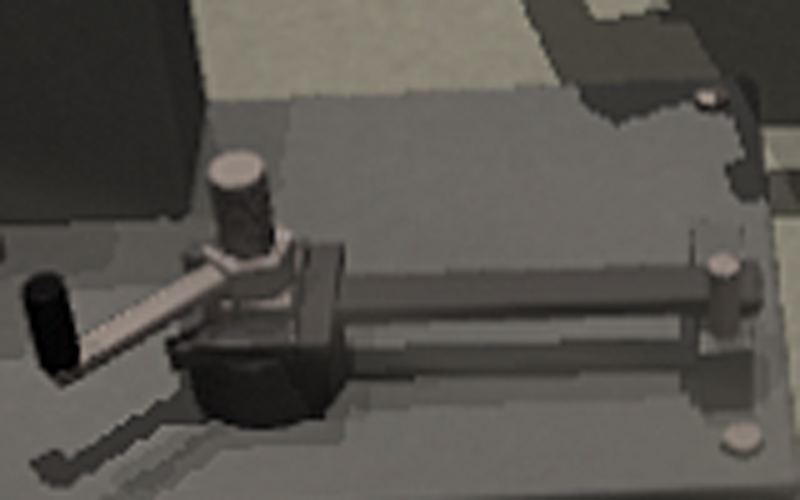

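>>> move_arm(motion=[[[0,0,0],[0,0,0],0],[[0,0,0],[0,0,0],0],[[0,0,0],[0,0,0],0],[[0,0,0],[0,0,0],0],[[0,0,0],[0,0,0],0],[[0,0,0],[0,0,0],0],[[0,0,0],[0,0,0],0],[[0,0,0],[0,0,0],0]])

```text
t: 29.9
ee_pos: [0.3507, 0.1465, 0.4228]
orientation: [[0.0, 0.988, 0.152], [0.0, 0.152, -0.988], [-1.0, 0.0, 0.0]]
ft_force: [-0.7, 0.4, -0.4]
width: 0.004
```

Run:
```python
from h import *
c=np.load("top9.npz");P=cloud(c)
M=(abs(P[...,2]-.055)<.0045)&(P[...,0]>.465)&(P[...,0]<.535)&(P[...,1]>-.16)&(P[...,1]<.09)
q=P[M]
print("tail y",q[:,1].max(), "origin y from tail",q[:,1].max()-.190)
w=q[(abs(q[:,0]-.478)<.006)];print("head back y",w[:,1].max(),"origin",w[:,1].max()-.030,"tip",w[:,1].min()+.031)
ys=np.arange(-.07,.05,.01);m=[np.mean([q[abs(q[:,1]-y)<.005][:,0].max(),q[abs(q[:,1]-y)<.005][:,0].min()]) for y in ys]
f=np.polyfit(ys,m,1);print("handle slope",f[0],"x at stud y",np.polyval(f,-.115),"z",np.median(q[:,2]))
```

```text
tail y 0.0705114403221035 origin y from tail -0.1194885596778965
head back y -0.08531360855157802 origin -0.11531360855157802 tip -0.11519031209572375
handle slope -0.006381320326124232 x at stud y 0.49837489474177554 z 0.05502850866566433
```

```bash
python3 -c "
from station import job
print(job.close_job())"
```

```text
the job is handed in; nothing more can be done
None
```

The depth stop is locked and the job is handed in at about 30 s of the 67 s allowed; no verdict was reported. I slid the larger spanner, taken from the rest, onto the lower nut until its throat touched (about 2 N). I then released it flat and swung the lever clockwise with closed fingers on the knob only. It bit after roughly 35–40° of swing, and I held it at about 10 N.

**Spanner:** in the last pictures its top is 55 mm up, so it lies flat on the boss. The jaw centre is within about 2–4 mm of the stud axis. Its tail end puts it at the far end of that range, its head edges within 1 mm. The tail is against the post and the lower nut has turned about 0.03 rad.

**Lever and arm:** the knob stayed about 62 mm from where it started, and the arm is clear of everything.

**Disagreements:**
- The scene camera read x about 3–5 mm higher than the top camera and the arm. I used the top camera together with the contact forces instead.
- The average of 10.0 N includes single readings from 9.5 to 11.2 N. I could not measure the force on the post directly.

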